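# Isolate, load and restart a warming fence in a carving workshop

### The arm

A 7-joint arm with a two-finger parallel gripper is mounted at the origin on the work surface. World frame = base frame: x ahead of the robot, y to its left, z up, the work surface at z = 0. Lengths are in m, angles in rad, forces in N, time in s.
With the tool pointing down it reaches from about 0.4 to 0.875 m from the base axis. Payload 19.3 kg.
Tool frame: the origin (TCP) lies midway between the tips of the shut fingers; the grasp point (between the pads) lies behind it (bot.tcp_to_grasp is the z of the grasp point in the tool frame, in m); z points along the fingers, y is the line along which they close (so a half turn about z gives the same grasp; the last joint's range is limited). The gripper opens to 85 mm and grips with 20 to 120 N. Pads are 22 mm wide; open, the fingers measure 114 mm over their backs; the gripper's body (76 mm by 85 mm) begins 54 mm behind the grasp point. The pads swing forward as they close: fully open they stand 13 mm farther back than shut.
Start: joints at [-1.373, 0.521, -0.036, 1.599, 0.021, 1.021, -0.113], TCP at [0.165, 0.603, 0.231] pointing down, gripper open.
Joint ranges: [-2.91, 2.91], [-0.3, 2.13], [-1.5, 1.42], [0.17, 2.43], [-1.26, 4.41], [0.16, 1.93], [-2.52, 2.52]. Speed limits (rad/s): [1.89, 1.89, 2.39, 2.39, 3.01, 3.01, 3.01].

### API

Orientations are given as a 3x3 rotation matrix whose columns are the frame's x, y, z axes.
In Python, from bench import state, cams, bot gives the robot as it stands. The module is installed in compiled form; this text tells all that it offers.
- The arm moves only by the tool carry_out, never from a script. Its argument "plan" is a list of rows, each a list of 7 numbers: the turn, a rotation vector about the tool's x, y, z scaled (see below), then the shift along the tool's x, y, z scaled (see below), then the gripper command: -1 is shut, 1 is fully open, values between are in proportion. A call has 1 to 12 rows; each row shifts and turns the commanded pose from where the row before left it, along the tool's axes as they then stand; what a row does not reach is not made up. The controller multiplies each number of a shift by 10 cm and each number of a turn by 6 degrees. A row lasts 1/12 s, in which the tool goes at most 41.7 mm and 7.16 degrees, less where a joint would pass 70% of its speed; a pose out of reach is approached as far as the arm can. A call with a number of a shift or a turn outside -1 to 1 is refused whole. A call with a gripper value outside its range is refused whole. The fingers move at their own pace and stop on an object; the grip force is fixed at half the most. Time passes only in rows, so rows that do not move let the fingers close. It gives the time, the measured TCP pose, the force, the opening and the grip force at its end, in the units of the state.
- state(): the state, without advancing time (a new reading comes with each control period).
- cams.grab_frame(name): name is "scene" or "top" or "wrist"; returns the picture (420x560x3 uint8, blue, green, red); there is no depth.
- cams.camera_info(name): a dict with "mtx" (3x3 intrinsics, pixels), "camera_from_world" (4x4, takes a point from world to camera coordinates). Camera axes: x right, y down, z forward; pixel columns grow to the right and rows downward; lengths in m; the calibration is good to about 2 mm. A picture is of the moment at which its call begins: read the wrist's pose just before it. camera_info takes no time and is no camera call; for the wrist camera it gives the pose at the moment of the call.
- bot.close_job(): hands the job in; it is judged then, once.
Trained networks look in the newest picture that a camera, given by its name, has taken for a name from the list of things; names that differ only in an ending like _2 or _b are one class to them, and where a whole thing is asked for, a point or a joint stands for the part that bears it (a point fixed in the world has none). Each returns a list of dicts, best first, with "confidence" (0 to 1); they miss things now and then, are a little off and sometimes report something else, mostly with a low value. They report only what shows in the picture. A call takes as long as a camera call. They do not tell look-alikes from the thing itself.
- cams.cut_out(camera, name): "pixels" (420x560 bool, what is visible of it) and "uv" ([column, row] in pixels, amid what is visible of it).
The state is a dict: "time": time; "joint_pos": joint angles; "qvel": joint speeds; "joint_efforts": joint torques, N m; "tool_pos": TCP position; "eef_rot": TCP orientation; "ft_force": force on the tool from outside, world axes, zero at the start; "torque": the same for the moment, N m; "grip_width": opening from 0.0 (shut) to 1.0 (fully open); "grasp_force": force on a finger pad.
Only numpy, scipy, OpenCV 4.12 (cv2) and the standard library are available. Lean on these libraries where they do the work, as an engineer would, in place of code of your own. Each camera call takes 0.05 s, during which the arm holds its last target. There are 200 camera calls.

### The job

Switch the warming fence off first: pull its locking lever out along its own length (never force it past its lock) and flip it over to the robot's side, letting it drop back home. Then tip every square carved wooden tile that lies on the bench up on its edge, so that all of them lean flat back against the face of the fence, and only then pull the lever out and flip it back to the far side (on), home again, and press the black start plunger down to its stop and let it come up. Leave the cup, cutter, brush and offcut where they are.

Things in the scene. Friction and masses are not known exactly. Their poses are not given: they have to be found in the camera images.
- fence: Low aluminium warming fence fixed to the bench, 480 mm long along its own y. Origin on the bench at the middle of the foot of its face; x points away from the robot, z up. The flat face stands on the line x = 0 and leans back (towards +x) 0.35 rad from vertical; its top edge is 34 mm above the bench (at x = 12 mm), the plate is 12 mm thick. Behind it (x = 25 to 95 mm) is a 24 mm high grey housing. In front of it is bare bench.
- console: Grey control console fixed to the bench, 130 (its x) x 170 (its y) x 60 mm high, origin at the centre of its underside, x away from the robot. On its top: the lock lever, pivot at x = 0, y = +40 mm, 62 mm above the bench, its cross pin locking behind two 28 mm high steel gate teeth; the start plunger at x = 0, y = -40 mm.
- lock_swing (a joint): Swing of the steel lock lever about the console's y axis, rad: 0 = on, leaning 0.4 rad from vertical to console +x (away from the robot); 0.8 = off, leaning 0.4 rad to -x. Stays where left. A gate in the middle blocks it about 0.1 rad from either end unless it is pulled out over about 8 mm. Home: within 0.1 rad of an end and pulled out by nothing. Starts on.
- lock_pull (a joint): How far the lever is pulled out along its own length, in m: 0 = in, 0.012 = fully out. A spring draws it in (about 4 N at 0, 7 N fully out).
- lock_knob (a point): Middle of the lever's steel grip, which is 34 mm long and 14 mm wide, 53 mm from the pivot along the lever when it is in. The point's z axis points outward along the lever, its y is the console's y. The grip may turn about y between the fingers.
- plunger (a joint): Travel of the start plunger in m: 0 = up, 0.012 = down at its stop. Spring, about 3 N at the top and 8 N at the stop; it comes up by itself.
- plunger_top (a point): Middle of the top of the plunger's black round head, 32 mm across, 92 mm above the bench when up.
- cup: Bystander: open white paper cup, 74 mm across and 85 mm high, origin under its centre.
- cutter: Bystander: black and yellow hobby cutter lying flat, 150 x 24 x 16 mm, origin under its centre.
- offcut: Bystander: pale wooden offcut block, 90 x 60 x 35 mm, origin under its centre.
- brush: Bystander: brush with a pale wooden handle, 200 mm long, lying flat.
- tile0: One of three or four equal square wooden tiles with a carved pattern on both faces (may be absent: None), 60 (x) x 60 (y) x 12 mm (z), about 50 g, lying flat on the bench in front of the fence, roughly square to it. Origin at the centre of the underside as it lies. Any edge may be the lower one and either face may end against the fence.
- tile1: One of three or four equal square wooden tiles with a carved pattern on both faces (may be absent: None), 60 (x) x 60 (y) x 12 mm (z), about 50 g, lying flat on the bench in front of the fence, roughly square to it. Origin at the centre of the underside as it lies. Any edge may be the lower one and either face may end against the fence.
- tile2: One of three or four equal square wooden tiles with a carved pattern on both faces (may be absent: None), 60 (x) x 60 (y) x 12 mm (z), about 50 g, lying flat on the bench in front of the fence, roughly square to it. Origin at the centre of the underside as it lies. Any edge may be the lower one and either face may end against the fence.
- tile3: One of three or four equal square wooden tiles with a carved pattern on both faces (may be absent: None), 60 (x) x 60 (y) x 12 mm (z), about 50 g, lying flat on the bench in front of the fence, roughly square to it. Origin at the centre of the underside as it lies. Any edge may be the lower one and either face may end against the fence.
Not all that is in view belongs to the job. Leave any green or yellow look-alike of the tile1 alone.

How it is judged:
On the way, in this order (a step that is already met when the one before it is completed fails the run):
1. the lever has been flipped to off (robot's side) and is home (value of joint lock_swing above 0.68 rad and value of joint lock_pull below 0.003 m), for 0.2 s.
2. with the lever off, every tile stands on its edge leaning flat against the fence (all of step 1 and angle between the z axis of each of tile0, tile1, tile2, tile3 and the x axis of fence, either way round below 0.52 rad and (angle between the x axis of tile0 and the z axis of fence, either way round between 0.25 and 0.5 rad or angle between the y axis of tile0 and the z axis of fence, either way round between 0.25 and 0.5 rad) and x of tile0 in the frame of fence between -0.012 and 0.022 m and y of tile0 in the frame of fence between -0.26 and 0.26 m and height (world z) of tile0 between 0.022 and 0.04 m and (angle between the x axis of tile1 and the z axis of fence, either way round between 0.25 and 0.5 rad or angle between the y axis of tile1 and the z axis of fence, either way round between 0.25 and 0.5 rad) and x of tile1 in the frame of fence between -0.012 and 0.022 m and y of tile1 in the frame of fence between -0.26 and 0.26 m and height (world z) of tile1 between 0.022 and 0.04 m and (angle between the x axis of tile2 and the z axis of fence, either way round between 0.25 and 0.5 rad or angle between the y axis of tile2 and the z axis of fence, either way round between 0.25 and 0.5 rad) and x of tile2 in the frame of fence between -0.012 and 0.022 m and y of tile2 in the frame of fence between -0.26 and 0.26 m and height (world z) of tile2 between 0.022 and 0.04 m and (angle between the x axis of tile3 and the z axis of fence, either way round between 0.25 and 0.5 rad or angle between the y axis of tile3 and the z axis of fence, either way round between 0.25 and 0.5 rad) and x of tile3 in the frame of fence between -0.012 and 0.022 m and y of tile3 in the frame of fence between -0.26 and 0.26 m and height (world z) of tile3 between 0.022 and 0.04 m), for 0.2 s.
3. the lever has been flipped back to on (far side) and is home (value of joint lock_swing below 0.12 rad and value of joint lock_pull below 0.003 m), for 0.2 s.
4. with the lever on, the start plunger is down at its stop (all of step 3 and value of joint plunger above 0.0105 m), for 0.1 s.
At the end, for the whole second after the job is handed in: Lever on (swing under 0.12 rad) and home (pull under 3 mm), plunger up (under 2 mm), every tile at rest on an edge, leaning back 0.25 to 0.5 rad, its face within 0.52 rad of facing along fence x, its origin 22-40 mm high, 12 mm before to 22 mm behind the fence foot line, within 260 mm of its middle (all of step 3 and value of joint plunger below 0.002 m and angle between the z axis of each of tile0, tile1, tile2, tile3 and the x axis of fence, either way round below 0.52 rad and (angle between the x axis of tile0 and the z axis of fence, either way round between 0.25 and 0.5 rad or angle between the y axis of tile0 and the z axis of fence, either way round between 0.25 and 0.5 rad) and x of tile0 in the frame of fence between -0.012 and 0.022 m and y of tile0 in the frame of fence between -0.26 and 0.26 m and height (world z) of tile0 between 0.022 and 0.04 m and (angle between the x axis of tile1 and the z axis of fence, either way round between 0.25 and 0.5 rad or angle between the y axis of tile1 and the z axis of fence, either way round between 0.25 and 0.5 rad) and x of tile1 in the frame of fence between -0.012 and 0.022 m and y of tile1 in the frame of fence between -0.26 and 0.26 m and height (world z) of tile1 between 0.022 and 0.04 m and (angle between the x axis of tile2 and the z axis of fence, either way round between 0.25 and 0.5 rad or angle between the y axis of tile2 and the z axis of fence, either way round between 0.25 and 0.5 rad) and x of tile2 in the frame of fence between -0.012 and 0.022 m and y of tile2 in the frame of fence between -0.26 and 0.26 m and height (world z) of tile2 between 0.022 and 0.04 m and (angle between the x axis of tile3 and the z axis of fence, either way round between 0.25 and 0.5 rad or angle between the y axis of tile3 and the z axis of fence, either way round between 0.25 and 0.5 rad) and x of tile3 in the frame of fence between -0.012 and 0.022 m and y of tile3 in the frame of fence between -0.26 and 0.26 m and height (world z) of tile3 between 0.022 and 0.04 m and linear speed of each of tile0, tile1, tile2, tile3 below 0.02 m/s); the robot touches nothing.
It fails at once if the lever is forced past its lock without being pulled out (value of joint lock_swing between 0.3 and 0.5 rad and value of joint lock_pull below 0.004 m).
It fails at once if the cup is shifted by more than 40 mm (distance of cup from where it was at the start of the episode above 0.04 m).
It fails at once if the cutter is shifted by more than 40 mm (distance of cutter from where it was at the start of the episode above 0.04 m).
It fails at once if the brush is shifted by more than 40 mm (distance of brush from where it was at the start of the episode above 0.04 m).
It fails at once if the offcut is shifted by more than 40 mm (distance of offcut from where it was at the start of the episode above 0.04 m).
Of tile0, tile1, tile2, tile3 only 3 to 4 are there at a start; the rules pass over those that are not, and their reading is None.
At some moment in a run one of tile0, tile1, tile2, tile3 may be knocked a few centimetres aside while the robot is not near it.
Once in a run the grip may slacken for a moment while it holds something.
It also fails if it takes over 210 s, if anything falls off the work surface, if the arm or the gripper's body presses on something with over 40 N, if the wrist force passes 120 N, or if a joint passes its speed limit or range.

## Working session

There is one attempt and no reset: what is moved stays moved. The work goes in short steps, Python scripts to look and compute and a tool call to move; the robot and the scene stay as the last step left them, time stands still between calls to the robot, and variables do not carry over. Pictures are saved under pics/ and viewed, at most 14 in all, crops included, and the job is handed in when it is done.

Besides the shell and the picture viewer there is one more tool, called as name(argument=value, ...), one argument or row to a line, values as JSON. carry_out: Moves the arm, as the interface text tells. Its arguments: {"type":"object","properties":{"plan":{"type":"array","items":{"type":"array","items":{"type":"number"}}}},"required":["plan"]}

```bash
mkdir -p pics; cat > h.py <<'E'
import numpy as np, cv2
from bench import state, cams, bot
def ray(cam,uv):
    i=cams.camera_info(cam);T=np.linalg.inv(i["camera_from_world"])
    p=cv2.undistortPoints(np.array([[uv]],float),i["mtx"],None)[0,0]
    return T[:3,3],T[:3,:3]@np.r_[p,1]
def at(cam,uv,z):
    o,d=ray(cam,uv);return (o+d*(z-o[2])/d[2]).round(4)
def pix(cam,p):
    i=cams.camera_info(cam);T=i["camera_from_world"];q=i["mtx"]@(T[:3,:3]@np.array(p)+T[:3,3]);return (q[:2]/q[2]).round(1)
def snap(cam,name,show=None):
    im=cams.grab_frame(cam)
    cv2.imwrite(f"pics/{name}.png",im);return im
def rect(cam,m,z):
    c=max(cv2.findContours(m.astype(np.uint8),0,2)[0],key=cv2.contourArea).reshape(-1,2)
    w=np.array([at(cam,u,z)[:2] for u in c.astype(float)],np.float32)
    (cx,cy),(a,b),t=cv2.minAreaRect(w*1000);return [round(v,1) for v in (cx,cy,a,b,t)]
E
python3 - <<'E'
from h import *
a=snap("top","top0");b=snap("scene","scene0")
s=state();print(s["time"],s["tool_pos"],s["eef_rot"].round(3) if hasattr(s["eef_rot"],'round') else s["eef_rot"],s["ft_force"],bot.tcp_to_grasp)
for c in("top","scene"):
  i=cams.camera_info(c);print(c,np.linalg.inv(i["camera_from_world"])[:3,3].round(3),i["mtx"][0,0])
for n,z in(("tile0",.012),("fence",.03),("console",.06),("lock_knob",.11),("plunger_top",.092),("cup",.085),("cutter",.016),("brush",.01),("offcut",.035)):
  for d in cams.cut_out("top",n):
    print(n,round(d["confidence"],2),np.round(d["uv"]),rect("top",d["pixels"],z),a[d["pixels"]].mean(0).round())
E
```

```text
0.1 [0.16536735 0.60242051 0.23078449] [[-0.964  0.265 -0.   ]
 [ 0.265  0.964 -0.001]
 [-0.    -0.001 -1.   ]] [0.25233962 0.35155179 0.12118924] -0.0187
top [ 0.444 -0.039  1.332] 538.5916089611967
scene [ 0.973 -0.757  1.312] 495.92932431543744
tile0 0.85 [272. 229.] [538.7, -26.4, 58.4, 60.6, 11.7] [ 84. 121. 166.]
tile0 0.84 [310. 276.] [418.9, -121.0, 60.5, 60.3, 12.9] [ 83. 238. 243.]
tile0 0.66 [366. 284.] [398.4, -245.6, 61.0, 59.2, 69.3] [100. 191.  77.]
tile0 0.65 [317. 230.] [530.2, -137.2, 61.6, 58.9, 88.8] [ 84. 122. 167.]
tile0 0.62 [223. 236.] [520.9, 96.6, 62.6, 62.0, 80.7] [ 84. 120. 163.]
tile0 0.61 [368. 226.] [549.2, -265.5, 61.3, 64.3, 87.4] [ 84. 120. 164.]
fence 0.91 [298. 187.] [643.2, -83.1, 475.6, 96.4, 88.2] [176. 170. 158.]
console 0.82 [126. 245.] [510.5, 323.4, 135.3, 182.8, 7.8] [163. 156. 142.]
console 0.18 [434. 272.] [428.8, -398.9, 67.6, 86.5, 89.3] [143. 192. 220.]
lock_knob 0.42 [ 97. 238.] [521.3, 368.3, 32.8, 14.2, 45.0] [168. 164. 161.]
plunger_top 0.6 [140. 242.] [515.4, 288.3, 30.2, 27.6, 88.8] [71. 68. 63.]
cup 0.84 [140. 162.] [697.2, 289.6, 85.6, 70.9, 26.6] [166. 167. 169.]
cutter 0.94 [289. 135.] [773.4, -70.7, 24.7, 156.4, 86.4] [ 75. 133. 133.]
brush 0.86 [440. 174.] [644.2, -442.8, 202.1, 45.5, 2.3] [167. 175. 178.]
offcut 0.75 [432. 270.] [429.8, -405.8, 69.9, 90.1, 88.8] [142. 190. 219.]
offcut 0.54 [269. 229.] [537.8, -26.0, 60.6, 60.5, 9.9] [ 85. 121. 165.]
```

View pics/top0.png

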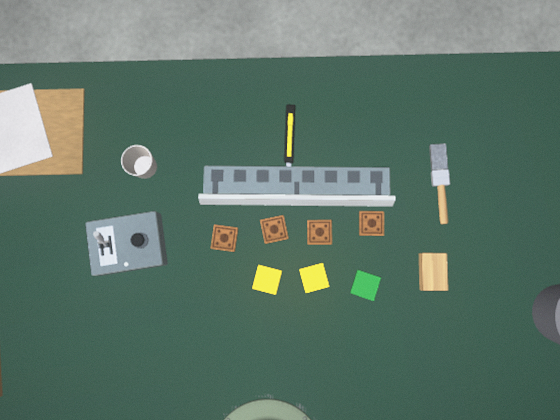

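View pics/scene0.png

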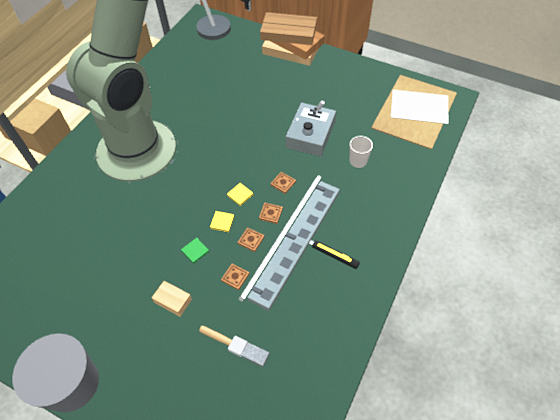

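The pictures show four brown tiles in front of the fence, at top-view pixels (224,238), (273,229), (319,232) and (371,223). The yellow and green look-alikes lie nearer the robot. The console is at the left, with the lever at (100,240) and the plunger at (138,240).

```bash
cat >> h.py <<'E'
from scipy.spatial.transform import Rotation as Ro
def go(p=None,R=None):
    "turn (deg about tool axes) then shift (units of 10cm) in tool axes after the turn"
    s=state();R0=np.array(s["eef_rot"])
    R=R0 if R is None else R
    print("turn units",(Ro.from_matrix(R0.T@R).as_rotvec(degrees=True)/6).round(2),"shift after turn",(R.T@(np.array(p)-s["tool_pos"])*10).round(3) if p is not None else "","tcp",np.round(s["tool_pos"],4),"F",np.round(s["ft_force"],1),"t",round(s["time"],1),"w",round(s["grip_width"],3))
def tool(yaw,tilt=0):
    "down tool, y at world yaw, tilted forward (z toward +x) by tilt"
    R=Ro.from_euler("z",yaw).as_matrix()@np.array([[-1,0,0],[0,1,0],[0,0,-1.]])
    return R@Ro.from_rotvec([0,-tilt,0]).as_matrix()
E
python3 - <<'E'
from h import *
im=cv2.imread("pics/top0.png")
cams.grab_frame("top")
m=cams.cut_out("top","fence")[0]["pixels"]
w=m&(im.min(2)>200); ys,xs=np.nonzero(w)
lo=[];hi=[]
for c in range(xs.min()+4,xs.max()-3):
  r=ys[xs==c]
  if len(r): lo.append(at("top",(c,r.max()+.5),.034)[:2]);hi.append(at("top",(c,r.min()-.5),.034)[:2])
for q in (lo,hi):
  q=np.array(q);f=np.polyfit(q[:,1],q[:,0],1);print("fence edge x at y=-.083:",np.polyval(f,-.083).round(4),"slope",f[0].round(4))
print("ends",at("top",(xs.min(),203),.034),at("top",(xs.max(),203),.034))
# console
d=cams.cut_out("top","console")[0]["pixels"].astype(np.uint8)
c=max(cv2.findContours(d,0,2)[0],key=cv2.contourArea);print(cv2.approxPolyDP(c,4,True).reshape(-1,2).tolist())
print("knob?",at("top",(97,238),.111),"plung",at("top",(138.5,240),.092))
go([.515,.45,.25],tool(.13))
E
python3 -c "
import cv2;a=cv2.imread('pics/top0.png')[195:290,70:180];cv2.imwrite('pics/con.png',cv2.resize(a,None,fx=6,fy=6))"
```

```text
fence edge x at y=-.083: 0.6055 slope 0.0197
fence edge x at y=-.083: 0.6203 slope 0.0304
ends [0.6054 0.155  0.034 ] [ 0.5953 -0.3159  0.034 ]
[[159, 215], [86, 222], [92, 274], [164, 265]]
knob? [0.5208 0.373  0.111 ] plung [0.5153 0.2837 0.092 ]
turn units [-0.   0.  -3.8] shift after turn [-3.269 -1.967 -0.187] tcp [0.1654 0.6027 0.2313] F [ 0.2 -0.3 -0.4] t 0.7 w 1.0
```

View pics/con.png

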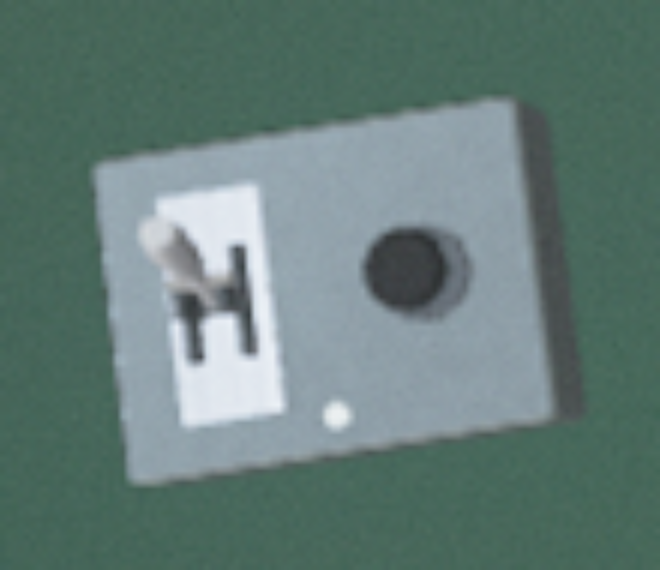

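The fence face foot is at about (0.597, -0.083) with yaw of about -0.03. The lever leans to the far side. I'll move over the console for a wrist look.

carry_out(
  plan=[
    [0,0,-0.95,0,0,-0.1,1],
    [0,0,-0.95,0,0,-0.1,1],
    [0,0,-0.95,0,0,-0.1,1],
    [0,0,-0.95,0,0,-0.1,1],
    [0,0,0,-0.3,-0.18,0,1],
    [0,0,0,-0.3,-0.18,0,1],
    [0,0,0,-0.3,-0.18,0,1],
    [0,0,0,-0.3,-0.18,0,1],
    [0,0,0,-0.3,-0.18,0,1],
    [0,0,0,-0.3,-0.18,0,1],
    [0,0,0,-0.3,-0.18,0,1],
    [0,0,0,-0.3,-0.18,0,1],
  ],
)

```text
time: 1.7
tool_pos: [0.4236, 0.4901, 0.2714]
eef_rot: [[-0.992, -0.13, 0.0], [-0.13, 0.992, 0.0], [-0.0, 0.0, -1.0]]
ft_force: [-0.2, 0.5, -0.5]
grip_width: 1.002
grasp_force: 0.0
```

```bash
python3 - <<'E'
from h import *
snap("wrist","w1")
for n in("lock_knob","plunger_top"):
  for d in cams.cut_out("wrist",n): print(n,d["confidence"],d["uv"],at("wrist",d["uv"],.111 if n[0]=="l" else .092))
s=[at("top",(106.3,245.5),.065),at("top",(97,235.5),.126),at("top",(137.2,239.7),.092)];print(s)
i=cams.camera_info("wrist");print(np.linalg.inv(i["camera_from_world"]).round(3))
go([.515,.36,.2],tool(.13,-.4))
E
```

```text
lock_knob 0.91 [154.2, 255.7] [0.5179 0.3684 0.111 ]
plunger_top 0.79 [82.7, 234.6] [0.5098 0.2882 0.092 ]
[array([0.5056, 0.3663, 0.065 ]), array([0.5254, 0.368 , 0.126 ]), array([0.5161, 0.2867, 0.092 ])]
[[-0.125  0.94   0.318  0.343]
 [ 0.992  0.118  0.04   0.479]
 [-0.     0.32  -0.947  0.413]
 [ 0.     0.     0.     1.   ]]
turn units [-0.    3.83 -0.04] shift after turn [-0.947 -1.398  0.371] tcp [0.4247 0.4891 0.271 ] F [-1.2  0.1  1. ] t 1.9 w 1.002
```

View pics/w1.png

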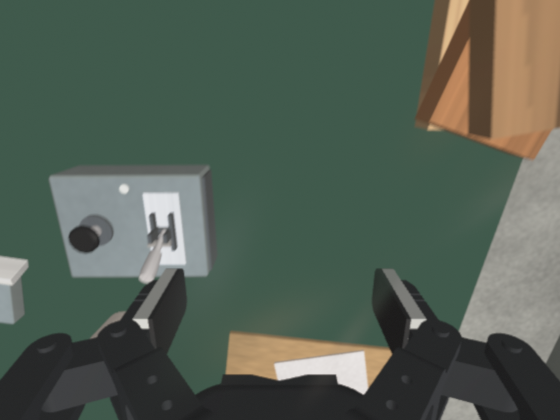

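The wrist view shows the lever at (155,255) and the plunger at (85,237), which agrees with the top-view estimate. I'll tilt the tool along the lever and approach.

carry_out(
  plan=[
    [0,0.96,0,0,0,0,0.2],
    [0,0.96,0,0,0,0,0.2],
    [0,0.96,0,0,0,0,0.2],
    [0,0.95,0,0,0,0,0.2],
    [0,0,0,0,0,0,0.2],
  ],
)

```text
time: 2.27
tool_pos: [0.4233, 0.49, 0.2687]
eef_rot: [[-0.91, -0.127, -0.395], [-0.116, 0.992, -0.053], [0.398, -0.003, -0.917]]
ft_force: [0.6, -1.5, -1.3]
grip_width: 0.599
grasp_force: 0.0
```

```bash
python3 - <<'E'
from h import *
go([.5455,.372,.162],tool(.13,-.4))
E
```

```text
turn units [-0.02 -0.09 -0.03] shift after turn [-1.39  -1.329  0.571] tcp [0.4233 0.49   0.2687] F [ 0.6 -1.5 -1.3] t 2.3 w 0.599
```

carry_out(
  plan=[
    [0,0,0,-0.2,-0.19,0.08,0.2],
    [0,0,0,-0.2,-0.19,0.08,0.2],
    [0,0,0,-0.2,-0.19,0.08,0.2],
    [0,0,0,-0.2,-0.19,0.08,0.2],
    [0,0,0,-0.2,-0.19,0.08,0.2],
    [0,0,0,-0.2,-0.19,0.08,0.2],
    [0,0,0,-0.19,-0.19,0.09,0.2],
    [0,0,0,0,0,0,0.2],
    [0,0,0,0,0,0,0.2],
  ],
)

```text
time: 3.02
tool_pos: [0.5439, 0.3725, 0.1638]
eef_rot: [[-0.913, -0.129, -0.387], [-0.118, 0.992, -0.051], [0.391, -0.001, -0.921]]
ft_force: [-0.9, 0.1, 0.9]
grip_width: 0.599
grasp_force: 0.0
```

```bash
python3 - <<'E'
from h import *
snap("wrist","w2")
for d in cams.cut_out("wrist","lock_knob"): print(d["confidence"],d["uv"],at("wrist",d["uv"],.111),rect("wrist",d["pixels"],.111))
print(pix("wrist",[.524,.369,.111]))
go([.5185,.3683,.0975],tool(.13,-.4))
E
```

```text
0.58 [276.4, 225.1] [0.5201 0.3694 0.111 ] [521.2, 369.4, 21.2, 29.1, 83.6]
[275.  230.8]
turn units [ 0.   -0.    0.02] shift after turn [-0.031 -0.028  0.722] tcp [0.5432 0.3744 0.1652] F [0.5 0.  0. ] t 3.1 w 0.6
```

View pics/w2.png

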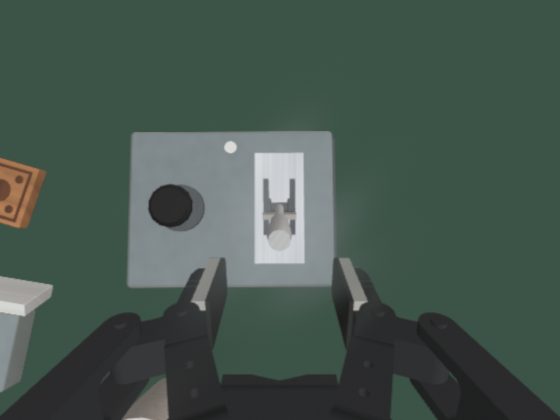

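The wrist view shows the lever grip at (279,232), centred between the fingers. I'll go down and grip.

carry_out(
  plan=[
    [0,0,0,0,0,0.18,0.2],
    [0,0,0,-0.03,0,0.18,0.2],
    [0,0,0,0,0,0.18,0.2],
    [0,0,0,0,0,0.17,0.2],
    [0,0,0,0,0,0,0.2],
    [0,0,0,0,0,0,-1],
    [0,0,0,0,0,0,-1],
    [0,0,0,0,0,0,-1],
    [0,0,0,0,0,0,-1],
    [0,0,0,0,0,0,-1],
    [0,0,0,0,0,0,-1],
    [0,0,0,0,0,0,-1],
  ],
)

```text
time: 4.12
tool_pos: [0.5204, 0.3696, 0.0995]
eef_rot: [[-0.914, -0.129, -0.385], [-0.119, 0.992, -0.05], [0.389, 0.0, -0.921]]
ft_force: [1.9, -2.6, 7.5]
grip_width: 0.151
grasp_force: 59.1
```

carry_out(
  plan=[
    [0,0,0,0,0,-0.03,-1],
    [0,0,0,0,0,-0.03,-1],
    [0,0,0,0,0,-0.03,-1],
    [0,0,0,0,0,-0.02,-1],
    [0,0,0,0,0,0,-1],
    [0,0,0,0,0,0,-1],
  ],
)

```text
time: 4.62
tool_pos: [0.5235, 0.3701, 0.108]
eef_rot: [[-0.913, -0.13, -0.387], [-0.119, 0.992, -0.051], [0.391, -0.0, -0.92]]
ft_force: [-2.3, -3.0, -5.5]
grip_width: 0.147
grasp_force: 58.4
```

```bash
python3 - <<'E'
from h import *
s=state();R=np.array(s["eef_rot"]);P=np.array([.5045,.368,.062])
print(R.T@(P-s["tool_pos"])*1e3, R.T@np.array(s["ft_force"]),s["grip_width"],s["grasp_force"])
E
```

```text
[-0.35759244  0.43842912 49.82468694] [ 0.34683119 -2.62799318  6.07949884] 0.1465772263381798 58.38510453701019
```

carry_out(
  plan=[
    [0,0,0,0,0,-0.015,-1],
    [0,0,0,0,0,0,-1],
    [0,-0.64,0,0.033,0,0,-1],
    [0,-0.64,0,0.033,0,0,-1],
    [0,-0.64,0,0.033,0,0,-1],
    [0,-0.64,0,0.033,0,0,-1],
    [0,-0.64,0,0.033,0,0,-1],
    [0,-0.64,0,0.033,0,0,-1],
    [0,0,0,0,0,0,-1],
    [0,0,0,0,0,0,-1],
  ],
)

```text
time: 5.45
tool_pos: [0.5044, 0.3676, 0.1143]
eef_rot: [[-0.991, -0.131, 0.001], [-0.131, 0.991, -0.0], [-0.001, -0.001, -1.0]]
ft_force: [-1.8, -2.6, -8.2]
grip_width: 0.151
grasp_force: 60.3
```

```bash
python3 - <<'E'
from h import *
s=state();R=np.array(s["eef_rot"]);P=np.array([.5045,.368,.062])
print(R.T@(P-s["tool_pos"])*1e3, R.T@np.array(s["ft_force"]),s["grip_width"],s["grasp_force"])
E
```

```text
[-4.16833129e-02  3.88461136e-01  5.23415899e+01] [ 2.13268234 -2.37607048  8.22353604] 0.1505529312441003 60.347750186920166
```

carry_out(
  plan=[
    [0,-0.64,0,0.034,0,0,-1],
    [0,-0.64,0,0.034,0,0,-1],
    [0,-0.64,0,0.034,0,0,-1],
    [0,-0.64,0,0.034,0,0,-1],
    [0,-0.64,0,0.034,0,0,-1],
    [0,-0.64,0,0.034,0,0,-1],
    [0,0,0,0,0,0,-1],
    [0,0,0,0,0,0,-1],
  ],
)

```text
time: 6.12
tool_pos: [0.4855, 0.3654, 0.1106]
eef_rot: [[-0.913, -0.13, 0.386], [-0.121, 0.991, 0.048], [-0.389, -0.003, -0.921]]
ft_force: [2.2, -4.0, -8.0]
grip_width: 0.147
grasp_force: 63.5
```

```bash
python3 - <<'E'
from h import *
s=state();R=np.array(s["eef_rot"]);P=np.array([.5045,.368,.062])
print(R.T@(P-s["tool_pos"])*1e3, R.T@np.array(s["ft_force"]),s["grip_width"],s["grasp_force"])
E
```

```text
[ 1.19823803  0.23177423 52.2324197 ] [ 1.61409028 -4.21398318  8.00556873] 0.14677766430224104 63.52945804595947
```

carry_out(
  plan=[
    [0,0,0,0,0,0.04,-1],
    [0,0,0,0,0,0.04,-1],
    [0,0,0,0,0,0.035,-1],
    [0,0,0,0,0,0,-1],
    [0,0,0,0,0,0,0.2],
    [0,0,0,0,0,0,0.2],
    [0,0,0,0,0,0,0.2],
    [0,0,0,0,0,0,0.2],
    [0,0,0,0,0,-0.2,0.2],
    [0,0,0,0,0,-0.3,0.2],
    [0,0,0,0,0,-0.3,0.2],
    [0,0,0,0,0,0,0.2],
  ],
)

```text
time: 7.12
tool_pos: [0.4592, 0.3631, 0.178]
eef_rot: [[-0.913, -0.13, 0.387], [-0.118, 0.991, 0.055], [-0.391, 0.004, -0.92]]
ft_force: [0.9, 0.9, 1.5]
grip_width: 0.598
grasp_force: 0.0
```

```bash
python3 - <<'E'
from h import *
w=snap("wrist","w3"); a=snap("top","top1")
cv2.imwrite("pics/v3.png",np.hstack([cv2.resize(w,(400,300)),cv2.resize(a[195:290,70:197],(400,300))]))
for d in cams.cut_out("top","tile0"):
    print(round(d["confidence"],2),np.round(d["uv"]),rect("top",d["pixels"],.012),a[d["pixels"]].mean(0).round())
go([.51,.10,.2],tool(-.03))
E
```

```text
0.9 [314. 276.] [419.6, -121.7, 58.8, 60.0, 15.0] [ 84. 240. 245.]
0.75 [317. 233.] [529.0, -137.1, 61.5, 61.5, 88.6] [ 85. 122. 164.]
0.69 [269. 229.] [539.1, -25.6, 62.4, 62.2, 11.2] [ 85. 121. 165.]
0.68 [225. 240.] [520.2, 96.8, 63.2, 63.7, 77.5] [ 84. 120. 162.]
0.67 [370. 226.] [549.3, -266.8, 59.1, 59.5, 87.8] [ 84. 121. 167.]
0.61 [363. 287.] [397.9, -245.0, 60.8, 61.3, 70.2] [100. 189.  77.]
0.6 [268. 280.] [417.3, -7.2, 58.6, 57.8, 74.1] [ 84. 240. 245.]
turn units [0.31 3.8  1.51] shift after turn [-0.585 -2.605 -0.261] tcp [0.4594 0.3621 0.1739] F [ 0.2 -0.3  0.1] t 7.3 w 0.601
```

View pics/v3.png

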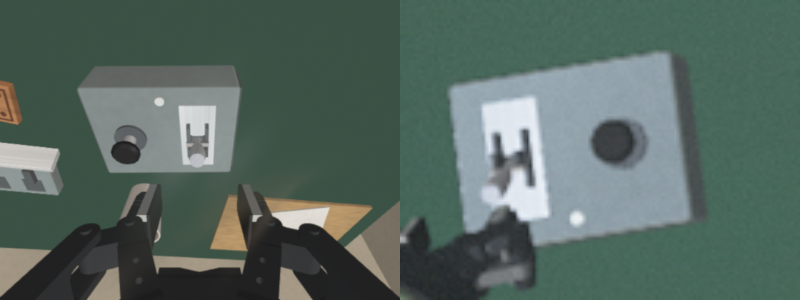

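The lever now leans to the robot's side with its cross pin home behind the teeth. Next are the tiles.

```bash
python3 - <<'E'
from h import *
go([.532,.094,.10],tool(-.22))
E
```

```text
turn units [0.67 3.77 3.3 ] shift after turn [-1.294 -2.458  0.739] tcp [0.4594 0.3621 0.1739] F [ 0.2 -0.3  0.1] t 7.3 w 0.601
```

carry_out(
  plan=[
    [0.11,0.63,0.55,0,0,0,1],
    [0.11,0.63,0.55,0,0,0,1],
    [0.11,0.63,0.55,0,0,0,1],
    [0.11,0.63,0.55,0,0,0,1],
    [0.11,0.63,0.55,0,0,0,1],
    [0.11,0.63,0.55,0,0,0,1],
    [0,0,0,-0.2,-0.3,0,1],
    [0,0,0,-0.2,-0.3,0,1],
    [0,0,0,-0.2,-0.3,0,1],
    [0,0,0,-0.2,-0.3,0.1,1],
    [0,0,0,-0.2,-0.35,0.2,1],
    [0,0,0,-0.2,-0.35,0.2,1],
  ],
)

```text
time: 8.27
tool_pos: [0.5336, 0.1539, 0.1251]
eef_rot: [[-0.976, 0.219, -0.001], [0.219, 0.976, 0.0], [0.001, -0.0, -1.0]]
ft_force: [1.3, 1.2, -0.6]
grip_width: 1.0
grasp_force: 0.0
```

carry_out(
  plan=[
    [0,0,0,-0.09,-0.3,0.1,1],
    [0,0,0,0,-0.26,0.1,1],
    [0,0,0,0,0,0,1],
    [0,0,0,0,0,0,1],
  ],
)

```text
time: 8.6
tool_pos: [0.5291, 0.0973, 0.105]
eef_rot: [[-0.975, 0.222, -0.004], [0.222, 0.975, -0.001], [0.003, -0.002, -1.0]]
ft_force: [0.7, 0.9, -0.9]
grip_width: 0.998
grasp_force: 0.0
```

```bash
python3 - <<'E'
from h import *
w=snap("wrist","w4")
for d in cams.cut_out("wrist","tile0"): print(d["confidence"],d["uv"],rect("wrist",d["pixels"],.012),w[d["pixels"]].mean(0).round())
go([.532,.094,-.003],tool(-.22))
E
```

```text
0.96 [129.4, 248.1] [538.5, -22.8, 61.1, 65.9, 12.1] [ 71. 100. 141.]
0.82 [96.1, 86.9] [418.2, -3.5, 64.5, 60.0, 74.5] [ 97. 213. 231.]
0.81 [271.3, 194.2] [519.3, 97.6, 59.6, 61.9, 81.5] [ 72. 101. 140.]
0.78 [3.6, 143.5] [438.3, -80.6, 7.6, 18.4, 62.5] [ 71. 157. 182.]
0.61 [19.1, 268.5] [530.2, -122.5, 51.4, 63.0, 88.4] [ 70.  99. 141.]
0.36 [263.6, 332.2] [643.5, 64.2, 182.6, 116.8, 80.8] [154. 155. 153.]
turn units [ 0.   -0.02 -0.  ] shift after turn [-0.035 -0.051  1.089] tcp [0.5297 0.0998 0.1059] F [-0.7  0.7  0.4] t 8.7 w 1.0
```

View pics/w4.png

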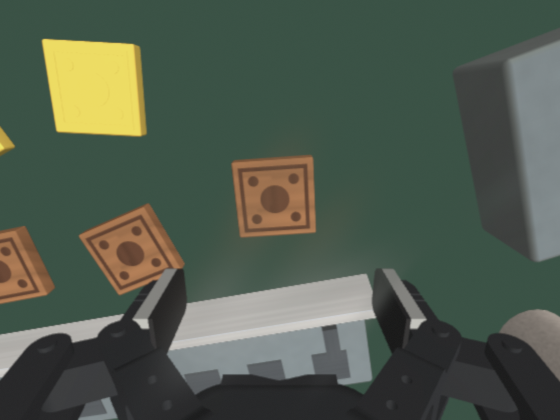

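The wrist view shows tile A at (274,195), with the fingers straddling it. I'll descend and grip.

carry_out(
  plan=[
    [0,0,0,-0.02,-0.04,0.2,1],
    [0,0,0,0,0,0.25,1],
    [0,0,0,0,0,0.25,1],
    [0,0,0,0,0,0.25,1],
    [0,0,0,0,0,0.12,1],
    [0,0,0,0,0,0,1],
    [0,0,0,0,0,0,0.1],
    [0,0,0,0,0,0,0.1],
    [0,0,0,0,0,0,0.1],
    [0,0,0,0,0,0,0.1],
    [0,0,0,0,0,0,0.1],
    [0,0,0,0,0,0,0.1],
  ],
)

```text
time: 9.7
tool_pos: [0.5316, 0.0953, 0.0013]
eef_rot: [[-0.976, 0.218, 0.001], [0.218, 0.976, 0.001], [-0.001, 0.001, -1.0]]
ft_force: [-0.7, -0.5, 8.9]
grip_width: 0.682
grasp_force: 61.6
```

carry_out(
  plan=[
    [0,0,0,0,0,-0.1,0.1],
    [0,0,0,0,0,-0.2,0.1],
    [0,0,0,0,0,-0.2,0.1],
    [0,0,0,0,0,-0.2,0.1],
    [0,0,0,0,0,0,0.1],
  ],
)

```text
time: 10.12
tool_pos: [0.5328, 0.0953, 0.0743]
eef_rot: [[-0.976, 0.219, 0.005], [0.219, 0.976, 0.002], [-0.004, 0.003, -1.0]]
ft_force: [1.3, 0.8, 0.7]
grip_width: 0.68
grasp_force: 64.1
```

```bash
python3 - <<'E'
from h import *
go([.6095,.095,.037],tool(-.03,.98))
E
```

```text
turn units [-0.87 -9.29 -1.68] shift after turn [-0.118  0.02   0.845] tcp [0.5328 0.0953 0.0743] F [1.3 0.8 0.7] t 10.1 w 0.68
```

carry_out(
  plan=[
    [-0.09,-0.93,-0.17,0,0,0,0.1],
    [-0.09,-0.93,-0.17,0,0,0,0.1],
    [-0.09,-0.93,-0.17,0,0,0,0.1],
    [-0.09,-0.93,-0.17,0,0,0,0.1],
    [-0.09,-0.93,-0.17,0,0,0,0.1],
    [-0.09,-0.93,-0.17,0,0,0,0.1],
    [-0.09,-0.93,-0.17,0,0,0,0.1],
    [-0.09,-0.93,-0.17,0,0,0,0.1],
    [-0.09,-0.93,-0.17,0,0,0,0.1],
    [-0.09,-0.93,-0.17,0,0,0,0.1],
    [0,0,0,0,0,0,0.1],
    [0,0,0,0,0,0,0.1],
  ],
)

```text
time: 11.12
tool_pos: [0.5315, 0.0597, 0.0696]
eef_rot: [[-0.918, 0.186, 0.351], [0.144, 0.979, -0.141], [-0.37, -0.079, -0.926]]
ft_force: [0.7, -0.4, -1.0]
grip_width: 0.678
grasp_force: 64.1
```

```bash
python3 - <<'E'
from h import *
snap("scene","s2");w=snap("wrist","w5")
cv2.imwrite("pics/v5.png",np.hstack([cv2.resize(cv2.imread("pics/s2.png")[110:320,150:430],(400,300)),cv2.resize(w,(400,300))]))
for u in((0,335),(365,277)): pass
go([.6095,.095,.037],tool(-.03,.98))
E
```

```text
turn units [-1.56 -5.77 -0.71] shift after turn [-0.158  0.377  0.818] tcp [0.5316 0.0597 0.0695] F [-0.   0.5 -0.5] t 11.2 w 0.677
```

View pics/v5.png

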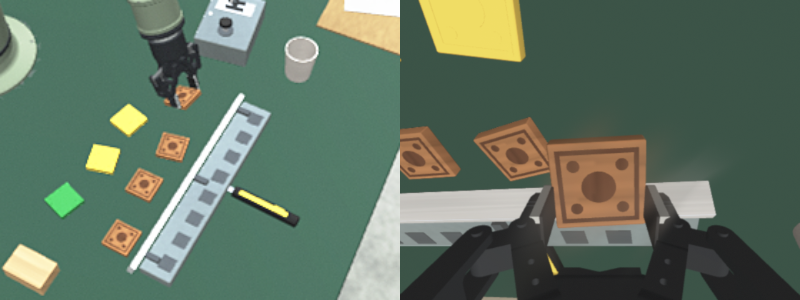

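```bash
python3 - <<'E'
from h import *
s=state();print(np.round(s["joint_pos"],3))
E
```

```text
[-0.487  0.57   0.129  2.238  1.305  0.204 -0.261]
```

Joint 6 is at its limit, so at this range the tool only tilts about 22° forward. Instead I'll pick with the tool tilted back about 25° and place it about 20° forward. First I'll set this tile down again.

```bash
python3 - <<'E'
from h import *
go([.525,.095,.06],tool(-.03,0))
E
```

```text
turn units [-1.03  3.56 -1.35] shift after turn [0.077 0.351 0.095] tcp [0.5316 0.0597 0.0695] F [-0.   0.5 -0.5] t 11.2 w 0.677
```

carry_out(
  plan=[
    [-0.17,0.59,-0.22,0,0,-0.03,0.1],
    [-0.17,0.59,-0.22,0,0,-0.03,0.1],
    [-0.17,0.59,-0.22,0,0,-0.03,0.1],
    [-0.17,0.59,-0.22,0,0,0,0.1],
    [-0.17,0.59,-0.22,0,0,0,0.1],
    [-0.17,0.59,-0.22,0,0,0,0.1],
    [0,0,0,0.02,0.12,0,0.1],
    [0,0,0,0.02,0.12,0,0.1],
    [0,0,0,0.02,0.11,0,0.1],
    [0,0,0,0,0,0,0.1],
    [0,0,0,0,0,0,0.1],
  ],
)

```text
time: 12.13
tool_pos: [0.5286, 0.0932, 0.0705]
eef_rot: [[-0.993, 0.07, 0.095], [0.066, 0.997, -0.041], [-0.097, -0.035, -0.995]]
ft_force: [0.5, -0.1, -1.3]
grip_width: 0.677
grasp_force: 64.1
```

```bash
python3 - <<'E'
from h import *
go([.525,.095,.002],tool(-.03,0));print(np.round(state()["joint_pos"],2))
E
```

```text
turn units [-0.35  0.92 -0.36] shift after turn [0.036 0.017 0.685] tcp [0.5286 0.0932 0.0705] F [ 0.5 -0.1 -1.3] t 12.1 w 0.677
[-0.01  0.62 -0.42  2.01  0.61  0.57  0.63]
```

carry_out(
  plan=[
    [-0.17,0.46,-0.18,0,0,0,0.1],
    [-0.17,0.46,-0.18,0,0,0,0.1],
    [0,0,0,0.03,0.02,0.15,0.1],
    [0,0,0,0,0,0.15,0.1],
    [0,0,0,0,0,0.15,0.1],
    [0,0,0,0,0,0.15,0.1],
    [0,0,0,0,0,0.05,0.1],
    [0,0,0,0,0,0,0.1],
    [0,0,0,0,0,0,0.1],
  ],
)

```text
time: 12.88
tool_pos: [0.526, 0.0943, 0.0058]
eef_rot: [[-0.999, 0.032, 0.001], [0.032, 0.999, -0.002], [-0.001, -0.002, -1.0]]
ft_force: [-0.6, 0.0, -1.5]
grip_width: 0.678
grasp_force: 64.1
```

```bash
python3 - <<'E'
from h import *
go([.525,.095,.002],tool(-.03,0))
E
```

```text
turn units [-0.01  0.01 -0.02] shift after turn [0.011 0.007 0.038] tcp [0.526  0.0943 0.0058] F [-0.6  0.  -1.5] t 12.9 w 0.678
```

carry_out(
  plan=[
    [0,0,0,0,0,0.04,0.1],
    [0,0,0,0,0,0,0.1],
    [0,0,0,0,0,0,1],
    [0,0,0,0,0,0,1],
    [0,0,0,0,0,0,1],
    [0,0,0,0,0,-0.3,1],
    [0,0,0,0,0,-0.3,1],
    [0,0.83,0,0,0,0,1],
    [0,0.83,0,0,0,0,1],
    [0,0.83,0,0,0,0,1],
    [0,0.83,0,0,0,0,1],
    [0,0.83,0,0,0,0,1],
  ],
)

```text
time: 13.88
tool_pos: [0.5263, 0.0942, 0.0622]
eef_rot: [[-0.906, 0.033, -0.423], [0.03, 0.999, 0.013], [0.423, -0.0, -0.906]]
ft_force: [-0.8, -0.7, 1.5]
grip_width: 1.002
grasp_force: 0.0
```

```bash
python3 - <<'E'
from h import *
w=snap("wrist","w6")
for d in cams.cut_out("wrist","tile0"): print(d["confidence"],d["uv"],rect("wrist",d["pixels"],.012),w[d["pixels"]].mean(0).round())
go([.522,.0945,.001],tool(-.03,-.436));print(np.round(state()["joint_pos"],2))
E
```

```text
0.92 [89.6, 284.7] [537.8, -24.9, 58.2, 63.5, 10.4] [ 74. 105. 148.]
0.82 [275.9, 245.9] [515.2, 93.0, 59.9, 59.0, 1.3] [ 75. 106. 146.]
0.7 [127.8, 110.5] [419.7, -5.1, 63.0, 60.4, 74.4] [101. 219. 234.]
0.65 [5.0, 123.0] [418.0, -84.6, 58.4, 11.9, 3.5] [ 75. 163. 186.]
turn units [ 0.01 -0.02 -0.04] shift after turn [-0.208  0.004  0.556] tcp [0.5266 0.0939 0.0601] F [ 0.3 -0.9 -0.7] t 14.0 w 1.004
[ 0.14  0.9  -0.58  1.57  0.31  1.21  1.01]
```

View pics/w6.png

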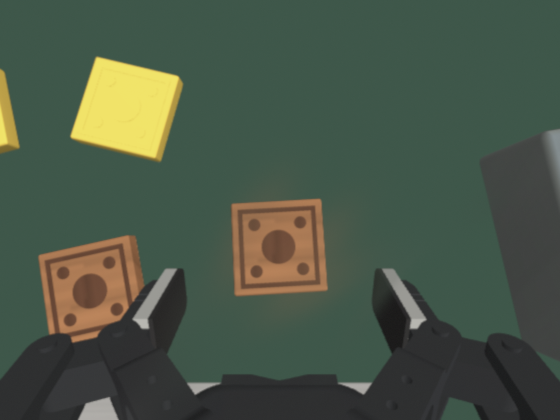

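The tile lies square under the tilted gripper at (278,247). I'll descend and grip it.

carry_out(
  plan=[
    [0,0,0,-0.05,0,0.14,1],
    [0,0,0,-0.05,0,0.14,1],
    [0,0,0,-0.05,0,0.14,1],
    [0,0,0,-0.05,0,0.14,1],
    [0,0,0,0,0,0,1],
    [0,0,0,0,0,0,0.1],
    [0,0,0,0,0,0,0.1],
    [0,0,0,0,0,0,0.1],
    [0,0,0,0,0,0,0.1],
    [0,0,0,0,0,0,0.1],
    [0,0,0,0,0,0,0.1],
  ],
)

```text
time: 14.9
tool_pos: [0.5212, 0.0946, 0.0034]
eef_rot: [[-0.908, 0.032, -0.418], [0.03, 0.999, 0.012], [0.419, -0.001, -0.908]]
ft_force: [0.0, -0.0, 7.2]
grip_width: 0.68
grasp_force: 63.3
```

carry_out(
  plan=[
    [0,0,0,0.06,0,-0.13,0.1],
    [0,0,0,0.06,0,-0.13,0.1],
    [0,0,0,0.06,0,-0.13,0.1],
    [0,0,0,0.06,0,-0.13,0.1],
    [0,-0.83,0,0,0,0,0.1],
    [0,-0.83,0,0,0,0,0.1],
    [0,-0.83,0,0,0,0,0.1],
    [0,-0.83,0,0,0,0,0.1],
    [0,-0.83,0,0,0,0,0.1],
    [0,0,0,-0.25,0,0,0.1],
    [0,0,0,-0.25,0,0,0.1],
    [0,0,0,0,0,0,0.1],
  ],
)

```text
time: 15.9
tool_pos: [0.5745, 0.0926, 0.0615]
eef_rot: [[-0.999, 0.034, 0.005], [0.034, 0.999, -0.001], [-0.005, -0.001, -1.0]]
ft_force: [-0.0, -0.6, -1.7]
grip_width: 0.672
grasp_force: 63.9
```

carry_out(
  plan=[
    [0,-0.65,0,0,0,0,0.1],
    [0,-0.65,0,0,0,0,0.1],
    [0,-0.65,0,0,0,0,0.1],
    [0,-0.65,0,0,0,0,0.1],
    [0,-0.65,0,0,0,0,0.1],
    [0,0,0,0,0,0,0.1],
    [0,0,0,0,0,0,0.1],
  ],
)

```text
time: 16.48
tool_pos: [0.5722, 0.0931, 0.0601]
eef_rot: [[-0.947, 0.031, 0.319], [0.027, 1.0, -0.016], [-0.32, -0.007, -0.947]]
ft_force: [1.3, -0.6, -1.3]
grip_width: 0.677
grasp_force: 63.9
```

```bash
python3 - <<'E'
from h import *
w=snap("wrist","w7");snap("scene","s7")
cv2.imwrite("pics/v7.png",np.hstack([cv2.resize(cv2.imread("pics/s7.png")[110:320,150:430],(400,300)),cv2.resize(w,(400,300))]))
go([.6,.095,.06],tool(-.03,.34));s=state();print(np.round(s["joint_pos"],2));R=np.array(s["eef_rot"])
T=Ro.from_rotvec([0,.43,0]).as_matrix() # tile in tool
# near underside edge in world: at grip TCP (.5212,.0034), edge at x=.515-.03
Rg=tool(-.03,-.432);e=Rg.T@(np.array([.485,.0946,0])-[.5212,.0946,.0034]);f=Rg.T@(np.array([.545,.0946,0])-[.5212,.0946,.0034])
print("edges tool",e.round(4),f.round(4),"world",(R@e+s["tool_pos"]).round(4),(R@f+s["tool_pos"]).round(4))
E
```

```text
turn units [-0.05 -0.14 -0.01] shift after turn [-0.256  0.035  0.087] tcp [0.5729 0.0923 0.0597] F [ 0.1 -0.2  0.4] t 16.6 w 0.681
[-0.25  0.61 -0.11  2.11  0.98  0.21  0.27]
edges tool [ 0.0314 -0.0011  0.0182] [-0.023   0.0007 -0.0069] world [0.5489 0.0918 0.0324] [0.5925 0.0924 0.0736]
```

View pics/v7.png

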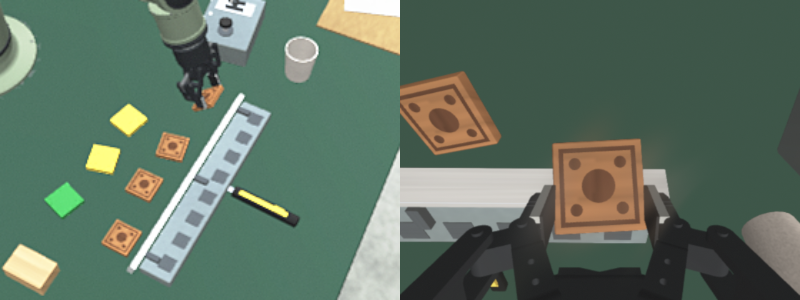

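The tile is held at an incline of about 43° in front of the fence. I'll lower it onto the bench, leaning over the fence's top edge.

carry_out(
  plan=[
    [0,0,0,-0.13,0,0.045,0.1],
    [0,0,0,-0.126,0,0.04,0.1],
    [0,0,0,0.03,0,0.095,0.1],
    [0,0,0,0.033,0,0.095,0.1],
    [0,0,0,0.033,0,0.095,0.1],
    [0,0,0,0,0,0,0.1],
    [0,0,0,0,0,0,0.1],
  ],
)

```text
time: 17.17
tool_pos: [0.5994, 0.0901, 0.0289]
eef_rot: [[-0.947, 0.035, 0.318], [0.032, 0.999, -0.016], [-0.318, -0.005, -0.948]]
ft_force: [-0.9, -0.6, -0.6]
grip_width: 0.676
grasp_force: 63.9
```

```bash
python3 - <<'E'
from h import *
s=state();R=np.array(s["eef_rot"]);print(np.round(s["joint_pos"],2),s["ft_force"])
for e in ([.0314,-.0011,.0182],[-.023,.0007,-.0069]): print((R@e+s["tool_pos"]).round(4))
w=snap("wrist","w8");snap("scene","s8")
cv2.imwrite("pics/v8.png",np.hstack([cv2.resize(cv2.imread("pics/s8.png")[140:245,250:390],(400,300)),cv2.resize(w,(400,300))]))
E
```

```text
[-0.24  0.69 -0.09  2.05  1.06  0.19  0.21] [-0.92502333 -0.60584001 -0.60189546]
[0.5754 0.0897 0.0017]
[0.619  0.0902 0.0428]
```

View pics/v8.png

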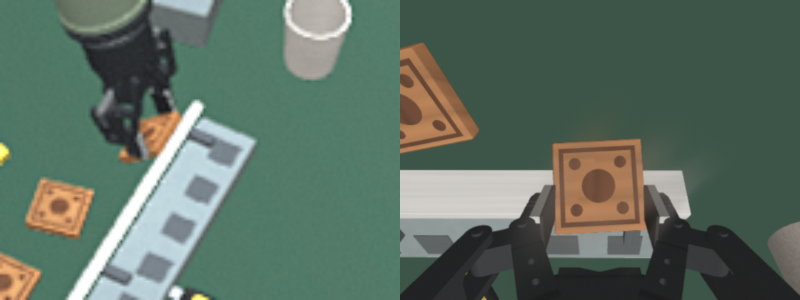

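carry_out(
  plan=[
    [0,0,0,0,0,0,1],
    [0,0,0,0,0,0,1],
    [0,0,0,0,0,0,1],
    [0,0,0,0,0,0,1],
    [0,0,0,0,0,-0.2,1],
    [0,0,0,0,0,-0.25,1],
    [0,0,0,0,0,-0.25,1],
    [0,0,0,0,0,-0.1,1],
    [0,0,0,0,0,0,-1],
  ],
)

```text
time: 18.02
tool_pos: [0.574, 0.0921, 0.1074]
eef_rot: [[-0.946, 0.034, 0.322], [0.031, 0.999, -0.015], [-0.322, -0.004, -0.947]]
ft_force: [0.7, 0.1, 0.2]
grip_width: 0.886
grasp_force: 0.0
```

```bash
python3 - <<'E'
from h import *
w=snap("wrist","w9");snap("scene","s9");a=snap("top","t9")
cv2.imwrite("pics/v9.png",np.hstack([cv2.resize(cv2.imread("pics/s9.png")[140:245,250:390],(400,300)),cv2.resize(a[170:275,170:310],(400,300))]))
for n in ("top","wrist"):
 for d in cams.cut_out(n,"tile0"): print(n,round(d["confidence"],2),np.round(d["uv"]),rect(n,d["pixels"],.012))
go([.535,.09,.05],tool(-.03,0))
E
```

```text
top 0.95 [317. 233.] [530.2, -138.4, 59.2, 58.9, 88.8]
top 0.93 [273. 226.] [539.7, -26.7, 58.9, 59.8, 10.0]
top 0.91 [268. 278.] [417.7, -5.6, 61.3, 58.9, 73.6]
top 0.79 [312. 277.] [418.1, -120.5, 60.6, 61.3, 12.7]
top 0.6 [363. 285.] [398.8, -245.0, 64.0, 61.8, 69.3]
top 0.57 [226. 202.] [604.1, 91.7, 59.3, 39.8, 89.4]
wrist 0.78 [276. 200.] [601.1, 88.6, 69.4, 79.2, 88.3]
wrist 0.68 [103. 123.] [534.6, -23.5, 59.8, 63.8, 10.8]
wrist 0.5 [  0. 152.] [549.3, -98.2, 2.5, 8.6, 60.8]
turn units [-0.06  3.09 -0.03] shift after turn [ 0.382 -0.032  0.539] tcp [0.5733 0.092  0.1039] F [-1.  -0.  -0.4] t 18.3 w 0.454
```

View pics/v9.png

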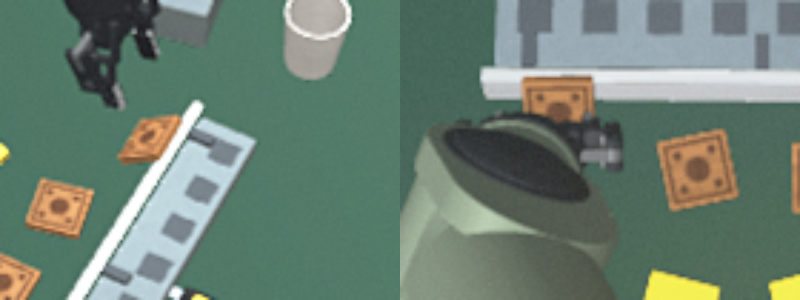

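The tile rests leaning on the fence top. Next I'll push its lower edge home with shut fingers.

carry_out(
  plan=[
    [0,0.77,0,0,0,0,-1],
    [0,0.77,0,0,0,0,-1],
    [0,0.77,0,0,0,0,-1],
    [0,0.77,0,0,0,0,-1],
    [0,0,0,0.2,-0.03,0,-1],
    [0,0,0,0.2,0,0.1,-1],
    [0,0,0,0,0,0.3,-1],
    [0,0,0,0,0,0.3,-1],
    [0,0,0,0,0,0.28,-1],
    [0,0,0,0,0,0,-1],
    [0,0,0,0,0,0,-1],
  ],
)

```text
time: 19.18
tool_pos: [0.5327, 0.0902, 0.0057]
eef_rot: [[-0.999, 0.033, -0.001], [0.033, 0.999, -0.006], [0.001, -0.006, -1.0]]
ft_force: [-0.5, 1.2, 0.2]
grip_width: -0.001
grasp_force: 0.0
```

```bash
python3 - <<'E'
from h import *
go([.578,.092,.004],tool(-.03,0))
E
```

```text
turn units [-0.06 -0.01 -0.03] shift after turn [-0.453  0.032  0.017] tcp [0.5327 0.0902 0.0057] F [-0.5  1.2  0.2] t 19.2 w -0.001
```

Pushing slowly to x ≈ 0.576, then checking the force.

carry_out(
  plan=[
    [0,0,0,-0.08,0,0,-1],
    [0,0,0,-0.08,0,0,-1],
    [0,0,0,-0.04,0,0,-1],
    [0,0,0,-0.04,0,0,-1],
    [0,0,0,-0.04,0,0,-1],
    [0,0,0,-0.04,0,0,-1],
    [0,0,0,-0.04,0,0,-1],
    [0,0,0,-0.03,0,0,-1],
    [0,0,0,-0.03,0,0,-1],
    [0,0,0,0,0,0,-1],
  ],
)

```text
time: 20.02
tool_pos: [0.5761, 0.0884, 0.0069]
eef_rot: [[-0.999, 0.034, 0.002], [0.034, 0.999, -0.005], [-0.003, -0.005, -1.0]]
ft_force: [-0.6, -0.5, -0.8]
grip_width: -0.002
grasp_force: 0.0
```

carry_out(
  plan=[
    [0,0,0,-0.02,0,0,-1],
    [0,0,0,-0.02,0,0,-1],
    [0,0,0,0,0,0,-1],
    [0,0,0,0,0,0,-1],
  ],
)

```text
time: 20.35
tool_pos: [0.5797, 0.0883, 0.0069]
eef_rot: [[-0.999, 0.034, 0.002], [0.034, 0.999, -0.005], [-0.002, -0.005, -1.0]]
ft_force: [-0.8, -0.3, -0.4]
grip_width: 0.001
grasp_force: 0.0
```

carry_out(
  plan=[
    [0,0,0,-0.02,0,0,-1],
    [0,0,0,0,0,0,-1],
    [0,0,0,-0.02,0,0,-1],
    [0,0,0,0,0,0,-1],
  ],
)

```text
time: 20.68
tool_pos: [0.5838, 0.0881, 0.0069]
eef_rot: [[-0.999, 0.034, 0.002], [0.034, 0.999, -0.005], [-0.002, -0.005, -1.0]]
ft_force: [0.0, -0.5, 0.6]
grip_width: 0.001
grasp_force: 0.3
```

```bash
python3 - <<'E'
from h import *
snap("scene","s10");w=snap("wrist","w10")
cv2.imwrite("pics/v10.png",np.hstack([cv2.resize(cv2.imread("pics/s10.png")[140:245,250:390],(400,300)),cv2.resize(w,(400,300))]))
go()
E
```

```text
turn units [0. 0. 0.] shift after turn  tcp [0.5837 0.0882 0.0069] F [-0.1  0.5  0.2] t 20.8 w 0.001
```

View pics/v10.png

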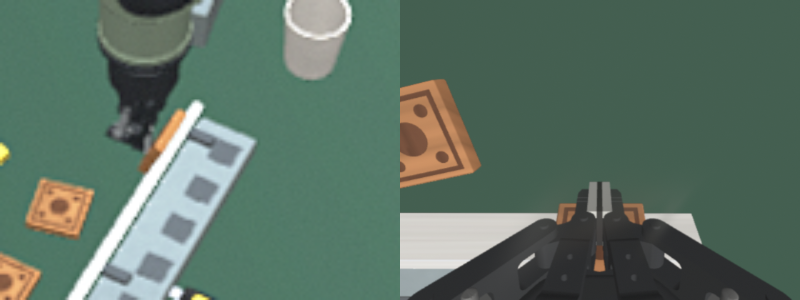

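The tile now stands nearly against the fence. I'll push on until there is contact force.

carry_out(
  plan=[
    [0,0,0,-0.02,0,0,-1],
    [0,0,0,0,0,0,-1],
    [0,0,0,0,0,0,-1],
  ],
)

```text
time: 21.03
tool_pos: [0.5841, 0.0881, 0.0067]
eef_rot: [[-0.999, 0.034, -0.001], [0.034, 0.999, -0.006], [0.0, -0.006, -1.0]]
ft_force: [-11.0, 0.3, 6.5]
grip_width: -0.0
grasp_force: 6.0
```

carry_out(
  plan=[
    [0,0,0,-0.02,0,0,-1],
    [0,0,0,0,0,0,-1],
    [0,0,0,0,0,0,-1],
  ],
)

```text
time: 21.28
tool_pos: [0.5844, 0.0882, 0.0065]
eef_rot: [[-0.999, 0.033, -0.004], [0.033, 0.999, -0.007], [0.004, -0.007, -1.0]]
ft_force: [-23.0, 1.1, 14.3]
grip_width: 0.003
grasp_force: 12.9
```

Firm contact, so tile A is home. I'll retreat and go to tile B.

carry_out(
  plan=[
    [0,0,0,0.1,0,0,-1],
    [0,0,0,0.2,0,0,-1],
    [0,0,0,0.1,0,-0.2,-1],
    [0,0,0,0,0,-0.3,1],
    [0,0,0,0,0,-0.3,1],
    [0,0,0,0,0,0,1],
    [0,0,0,0,0,0,1],
  ],
)

```text
time: 21.87
tool_pos: [0.5485, 0.0898, 0.0884]
eef_rot: [[-0.999, 0.034, 0.005], [0.034, 0.999, -0.005], [-0.005, -0.005, -1.0]]
ft_force: [-0.3, -0.2, -0.2]
grip_width: 0.565
grasp_force: 0.0
```

```bash
cat >> h.py <<'E'
def tiles(cam="top"):
    a=cams.grab_frame(cam)
    for d in cams.cut_out(cam,"tile0"):
        b=a[d["pixels"]].mean(0)
        if 40<b[2]-b[1]: print(round(d["confidence"],2),rect(cam,d["pixels"],.012))
E
python3 - <<'E'
from h import *
tiles()
go([.546,-.025,.065],tool(.18,-.436))
E
```

```text
0.87 [538.8, -27.4, 60.6, 60.0, 11.5]
0.81 [531.4, -138.4, 58.9, 61.5, 88.4]
0.71 [550.8, -266.0, 61.8, 61.7, 88.8]
turn units [ 0.39  4.16 -2.02] shift after turn [ 0.107 -1.124  0.287] tcp [0.5474 0.0895 0.0864] F [0.2 0.5 0.1] t 22.0 w 0.74
```

carry_out(
  plan=[
    [0.065,0.69,-0.34,0,0,0,1],
    [0.065,0.69,-0.34,0,0,0,1],
    [0.065,0.69,-0.34,0,0,0,1],
    [0.065,0.69,-0.34,0,0,0,1],
    [0.065,0.69,-0.34,0,0,0,1],
    [0.065,0.69,-0.34,0,0,0,1],
    [0,0,0,0.027,-0.28,0.07,1],
    [0,0,0,0.027,-0.28,0.07,1],
    [0,0,0,0.027,-0.28,0.07,1],
    [0,0,0,0.026,-0.28,0.07,1],
    [0,0,0,0,0,0,1],
    [0,0,0,0,0,0,1],
  ],
)

```text
time: 22.97
tool_pos: [0.5459, -0.0259, 0.0644]
eef_rot: [[-0.892, -0.178, -0.415], [-0.162, 0.984, -0.075], [0.422, 0.0, -0.907]]
ft_force: [0.2, 0.8, 0.1]
grip_width: 1.003
grasp_force: 0.0
```

```bash
python3 - <<'E'
from h import *
tiles("wrist")
go([.546,-.025,.001],tool(.18,-.436))
E
```

```text
0.77 [530.3, -135.2, 63.0, 60.1, 89.1]
turn units [0.   0.02 0.03] shift after turn [-0.266 -0.016  0.584] tcp [ 0.5462 -0.0233  0.0651] F [-0.8  0.5  0.1] t 23.1 w 1.0
```

```bash
python3 - <<'E'
from h import *
w=cams.grab_frame("wrist")
for d in cams.cut_out("wrist","tile0"): print(d["confidence"],rect("wrist",d["pixels"],.012),w[d["pixels"]].mean(0).round())
h=cv2.cvtColor(w,cv2.COLOR_BGR2HSV);m=cv2.inRange(h,(5,90,50),(18,255,255))
n,l,st,c=cv2.connectedComponentsWithStats(cv2.morphologyEx(m,cv2.MORPH_CLOSE,np.ones((9,9))))
for k in range(1,n):
  if st[k,4]>1500: print(c[k].round(),st[k].tolist(),rect("wrist",l==k,.012))
E
```

```text
0.98 [614.1, 103.5, 11.8, 22.6, 10.5] [48. 66. 97.]
0.94 [530.2, -137.0, 63.7, 59.8, 89.1] [ 72. 102. 144.]
0.72 [421.2, -121.0, 64.0, 60.8, 13.8] [ 97. 212. 228.]
0.7 [419.5, -8.6, 60.4, 64.0, 74.3] [ 96. 211. 227.]
0.63 [417.5, -223.1, 45.3, 52.1, 10.6] [ 78. 142.  66.]
0.61 [539.4, -27.9, 59.2, 59.6, 10.7] [ 73. 102. 142.]
[115. 209.] [58, 157, 113, 104, 8444] [530.2, -136.9, 63.2, 59.7, 89.0]
[274. 253.] [229, 207, 92, 92, 8366] [539.4, -27.6, 59.1, 59.8, 10.5]
```

carry_out(
  plan=[
    [0,0,0,-0.065,-0.03,0.145,1],
    [0,0,0,-0.065,0,0.145,1],
    [0,0,0,-0.065,0,0.145,1],
    [0,0,0,-0.065,0,0.145,1],
    [0,0,0,0,0,0,1],
    [0,0,0,0,0,0,0.1],
    [0,0,0,0,0,0,0.1],
    [0,0,0,0,0,0,0.1],
    [0,0,0,0,0,0,0.1],
    [0,0,0,0,0,0,0.1],
    [0,0,0,0,0,0,0.1],
  ],
)

```text
time: 24.08
tool_pos: [0.547, -0.0271, 0.0032]
eef_rot: [[-0.893, -0.181, -0.412], [-0.164, 0.984, -0.075], [0.419, 0.001, -0.908]]
ft_force: [1.5, 0.1, 7.4]
grip_width: 0.672
grasp_force: 64.6
```

```bash
cat >> h.py <<'E'
def edges(c,yaw):  # tile edges in tool frame, at the grip
    s=state();R=np.array(s["eef_rot"]);d=np.array([np.cos(yaw),np.sin(yaw),0])*.03
    E=[R.T@(np.r_[c,0]+k*d-s["tool_pos"]) for k in(-1,1)];np.save("e.npy",E);print(np.round(E,4))
def where():
    s=state();R=np.array(s["eef_rot"]);print("edges",[(R@e+s["tool_pos"]).round(4).tolist() for e in np.load("e.npy")],"F",np.round(s["ft_force"],1),"w",round(s["grip_width"],3),"j",np.round(s["joint_pos"],2));return R
E
python3 - <<'E'
from h import *
edges([.5394,-.0277],.18)
go([.59,-.027,.062],tool(-.03,.33))
E
```

```text
[[ 0.0328  0.0008  0.0187]
 [-0.0217  0.0007 -0.0064]]
turn units [-0.1  -7.25  2.07] shift after turn [-0.597  0.014 -0.417] tcp [ 0.547  -0.0271  0.0032] F [1.5 0.1 7.4] t 24.1 w 0.672
```

carry_out(
  plan=[
    [0,0,0,0.06,0,-0.13,0.1],
    [0,0,0,0.06,0,-0.13,0.1],
    [0,0,0,0.06,0,-0.13,0.1],
    [0,0,0,0.06,0,-0.13,0.1],
    [0,0,0,-0.13,-0.03,-0.06,0.1],
    [0,0,0,-0.13,-0.03,-0.06,0.1],
    [0,0,0,0,0,0,0.1],
  ],
)

```text
time: 24.67
tool_pos: [0.578, -0.0281, 0.0612]
eef_rot: [[-0.894, -0.18, -0.41], [-0.164, 0.984, -0.075], [0.417, 0.0, -0.909]]
ft_force: [0.3, 0.3, -0.7]
grip_width: 0.677
grasp_force: 64.1
```

carry_out(
  plan=[
    [-0.01,-0.66,0.19,0,0,0,0.1],
    [-0.01,-0.66,0.19,0,0,0,0.1],
    [-0.01,-0.66,0.19,0,0,0,0.1],
    [-0.01,-0.66,0.19,0,0,0,0.1],
    [-0.01,-0.66,0.19,0,0,0,0.1],
    [-0.01,-0.66,0.19,0,0,0,0.1],
    [-0.01,-0.66,0.19,0,0,0,0.1],
    [-0.01,-0.66,0.19,0,0,0,0.1],
    [-0.01,-0.66,0.19,0,0,0,0.1],
    [-0.01,-0.66,0.19,0,0,0,0.1],
    [-0.01,-0.66,0.18,0,0,0,0.1],
    [0,0,0,0,0,0,0.1],
  ],
)

```text
time: 25.67
tool_pos: [0.5752, -0.0293, 0.06]
eef_rot: [[-0.95, 0.031, 0.312], [0.027, 1.0, -0.015], [-0.312, -0.006, -0.95]]
ft_force: [0.1, 0.6, -0.5]
grip_width: 0.68
grasp_force: 64.1
```

```bash
python3 - <<'E'
from h import *
R=where();go(R=tool(-.03,.33))
E
```

```text
edges [[0.5499, -0.0279, 0.032], [0.5938, -0.0291, 0.0728]] F [ 0.1  0.6 -0.5] w 0.68 j [ 0.11  0.61 -0.23  2.12  0.99  0.2   0.52]
turn units [-0.06 -0.12  0.01] shift after turn  tcp [ 0.5752 -0.0293  0.06  ] F [ 0.1  0.6 -0.5] t 25.7 w 0.68
```

carry_out(
  plan=[
    [0,0,0,-0.114,0,0.037,0.1],
    [0,0,0,-0.114,0,0.037,0.1],
    [0,0,0,0.031,0,0.096,0.1],
    [0,0,0,0.031,0,0.096,0.1],
    [0,0,0,0.032,0,0.096,0.1],
    [0,0,0,0,0,0,0.1],
    [0,0,0,0,0,0,0.1],
  ],
)

```text
time: 26.25
tool_pos: [0.601, -0.0299, 0.0291]
eef_rot: [[-0.951, 0.027, 0.309], [0.024, 1.0, -0.014], [-0.309, -0.006, -0.951]]
ft_force: [0.6, 0.1, -1.2]
grip_width: 0.678
grasp_force: 64.1
```

```bash
python3 - <<'E'
from h import *
where()
E
```

```text
edges [[0.5756, -0.0286, 0.0012], [0.6197, -0.0297, 0.042]] F [ 0.6  0.1 -1.2] w 0.678 j [ 0.09  0.69 -0.21  2.05  1.07  0.19  0.45]
```

carry_out(
  plan=[
    [0,0,0,0,0,0,1],
    [0,0,0,0,0,0,1],
    [0,0,0,0,0,0,1],
    [0,0,0,0,0,0,1],
    [0,0,0,0,0,-0.2,1],
    [0,0,0,0,0,-0.25,1],
    [0,0,0,0,0,-0.25,1],
    [0,0,0,0,0,-0.1,1],
    [0,0,0,0,0,0,-1],
  ],
)

```text
time: 27.0
tool_pos: [0.5764, -0.0294, 0.1074]
eef_rot: [[-0.949, 0.029, 0.312], [0.026, 1.0, -0.014], [-0.313, -0.006, -0.95]]
ft_force: [0.9, 0.3, 0.6]
grip_width: 0.89
grasp_force: 0.0
```

carry_out(
  plan=[
    [0,0.75,0,0,0,0,-1],
    [0,0.75,0,0,0,0,-1],
    [0,0.75,0,0,0,0,-1],
    [0,0.75,0,0,0,0,-1],
    [0,0,0,0.2,0,0,-1],
    [0,0,0,0.2,0,0.1,-1],
    [0,0,0,0,0,0,-1],
    [0,0,0,0,0,0,-1],
  ],
)

```text
time: 27.67
tool_pos: [0.5353, -0.0281, 0.094]
eef_rot: [[-1.0, 0.028, -0.001], [0.028, 1.0, -0.006], [0.0, -0.006, -1.0]]
ft_force: [0.7, 0.5, 0.7]
grip_width: -0.002
grasp_force: 0.0
```

```bash
python3 - <<'E'
from h import *
tiles("wrist");go([.535,-.029,.005],tool(-.03))
E
```

```text
0.84 [551.0, -231.3, 15.7, 64.1, 73.0]
0.72 [529.8, -137.7, 63.4, 61.8, 88.5]
0.6 [629.9, 100.9, 116.0, 64.3, 31.1]
turn units [-0.05  0.01  0.02] shift after turn [ 0.015 -0.012  0.897] tcp [ 0.5366 -0.0278  0.0947] F [ 0.6 -0.   0.4] t 27.8 w 0.003
```

carry_out(
  plan=[
    [0,0,0,0.01,0,0.3,-1],
    [0,0,0,0,0,0.3,-1],
    [0,0,0,0,0,0.28,-1],
    [0,0,0,0,0,0,-1],
    [0,0,0,-0.08,0,0,-1],
    [0,0,0,-0.08,0,0,-1],
    [0,0,0,-0.04,0,0,-1],
    [0,0,0,-0.04,0,0,-1],
    [0,0,0,-0.04,0,0,-1],
    [0,0,0,-0.04,0,0,-1],
    [0,0,0,-0.04,0,0,-1],
    [0,0,0,-0.03,0,0,-1],
  ],
)

```text
time: 28.77
tool_pos: [0.5745, -0.0295, 0.0071]
eef_rot: [[-1.0, 0.028, 0.001], [0.028, 1.0, -0.005], [-0.001, -0.005, -1.0]]
ft_force: [-0.6, 0.0, -0.4]
grip_width: -0.002
grasp_force: 0.3
```

carry_out(
  plan=[
    [0,0,0,-0.02,0,0,-1],
    [0,0,0,-0.02,0,0,-1],
    [0,0,0,0,0,0,-1],
    [0,0,0,0,0,0,-1],
  ],
)

```text
time: 29.1
tool_pos: [0.5781, -0.0295, 0.0069]
eef_rot: [[-1.0, 0.028, 0.001], [0.028, 1.0, -0.005], [-0.001, -0.005, -1.0]]
ft_force: [-0.7, -0.5, -0.7]
grip_width: 0.005
grasp_force: 0.0
```

carry_out(
  plan=[
    [0,0,0,-0.02,0,0,-1],
    [0,0,0,-0.01,0,0,-1],
    [0,0,0,0,0,0,-1],
    [0,0,0,0,0,0,-1],
  ],
)

```text
time: 29.43
tool_pos: [0.5802, -0.0296, 0.0067]
eef_rot: [[-1.0, 0.028, -0.001], [0.028, 1.0, -0.006], [0.001, -0.006, -1.0]]
ft_force: [-6.1, 0.6, 3.3]
grip_width: -0.004
grasp_force: 3.5
```

carry_out(
  plan=[
    [0,0,0,-0.015,0,0,-1],
    [0,0,0,0,0,0,-1],
    [0,0,0,0,0,0,-1],
  ],
)

```text
time: 29.68
tool_pos: [0.5804, -0.0296, 0.0066]
eef_rot: [[-1.0, 0.028, -0.003], [0.028, 1.0, -0.006], [0.003, -0.006, -1.0]]
ft_force: [-15.7, 0.3, 9.7]
grip_width: -0.001
grasp_force: 8.6
```

carry_out(
  plan=[
    [0,0,0,0.1,0,0,-1],
    [0,0,0,0.2,0,0,-1],
    [0,0,0,0.1,0,-0.2,-1],
    [0,0,0,0,0,-0.3,1],
    [0,0,0,0,0,-0.3,1],
    [0,0,0,0,0,0,1],
    [0,0,0,0,0,0,1],
  ],
)

```text
time: 30.27
tool_pos: [0.5435, -0.0283, 0.0883]
eef_rot: [[-1.0, 0.029, 0.004], [0.029, 1.0, -0.006], [-0.004, -0.006, -1.0]]
ft_force: [-0.4, 0.8, -0.4]
grip_width: 0.564
grasp_force: 0.0
```

```bash
python3 - <<'E'
from h import *
tiles();tiles("wrist")
go([.5375,-.138,.065],tool(-.02,-.436))
E
```

```text
0.61 [549.9, -266.8, 59.0, 59.5, 87.7]
0.59 [610.6, 95.5, 57.0, 37.3, 88.7]
0.93 [616.4, 108.3, 119.8, 53.0, 66.5]
0.82 [620.6, -30.6, 73.3, 74.9, 87.5]
0.66 [527.8, -136.9, 62.6, 60.7, 89.2]
turn units [-0.03  4.16 -0.09] shift after turn [-0.067 -1.1    0.2  ] tcp [ 0.5421 -0.0281  0.086 ] F [ 0.1 -0.8  1.1] t 30.5 w 0.898
```

carry_out(
  plan=[
    [0,0.83,-0.02,0,0,0,1],
    [0,0.83,-0.02,0,0,0,1],
    [0,0.83,-0.02,0,0,0,1],
    [0,0.83,-0.02,0,0,0,1],
    [0,0.83,-0.02,0,0,0,1],
    [0,0,0,-0.017,-0.275,0.05,1],
    [0,0,0,-0.017,-0.275,0.05,1],
    [0,0,0,-0.017,-0.275,0.05,1],
    [0,0,0,-0.017,-0.275,0.05,1],
    [0,0,0,0,0,0,1],
    [0,0,0,0,0,0,1],
  ],
)

```text
time: 31.38
tool_pos: [0.5375, -0.1395, 0.0649]
eef_rot: [[-0.906, 0.021, -0.422], [0.02, 1.0, 0.006], [0.422, -0.003, -0.907]]
ft_force: [0.7, 2.2, 0.8]
grip_width: 0.997
grasp_force: 0.0
```

```bash
python3 - <<'E'
from h import *
tiles("wrist")
go([.5375,-.138,.001],tool(-.02,-.436))
E
```

```text
0.59 [549.8, -264.0, 64.2, 60.3, 87.8]
turn units [-0.03  0.02  0.01] shift after turn [-0.267 -0.008  0.589] tcp [ 0.5381 -0.1372  0.0656] F [-0.  -0.2  0.7] t 31.5 w 1.002
```

```bash
cat >> h.py <<'E'
def col(cam="wrist"):
    w=cams.grab_frame(cam);m=cv2.inRange(cv2.cvtColor(w,cv2.COLOR_BGR2HSV),(5,90,50),(18,255,255))
    n,l,st,c=cv2.connectedComponentsWithStats(cv2.morphologyEx(m,cv2.MORPH_CLOSE,np.ones((9,9))))
    for k in range(1,n):
        if st[k,4]>(1500 if cam=="wrist" else 200): print(c[k].round(),rect(cam,l==k,.012))
E
python3 -c "
from h import *
col()"
```

```text
[276. 252.] [529.9, -139.3, 59.7, 59.3, 89.0]
[ 81. 283.] [548.8, -265.3, 64.0, 59.7, 87.8]
```

carry_out(
  plan=[
    [0,0,0,-0.065,-0.02,0.145,1],
    [0,0,0,-0.065,0,0.145,1],
    [0,0,0,-0.065,0,0.145,1],
    [0,0,0,-0.065,0,0.145,1],
    [0,0,0,0,0,0,1],
    [0,0,0,0,0,0,0.1],
    [0,0,0,0,0,0,0.1],
    [0,0,0,0,0,0,0.1],
    [0,0,0,0,0,0,0.1],
    [0,0,0,0,0,0,0.1],
    [0,0,0,0,0,0,0.1],
  ],
)

```text
time: 32.45
tool_pos: [0.5382, -0.1402, 0.0037]
eef_rot: [[-0.908, 0.018, -0.419], [0.018, 1.0, 0.005], [0.419, -0.003, -0.908]]
ft_force: [1.1, 0.4, 7.2]
grip_width: 0.674
grasp_force: 64.5
```

```bash
python3 - <<'E'
from h import *
edges([.5302,-.139],-.02)
go([.58,-.139,.062],tool(-.03,.32))
E
```

```text
[[ 0.033   0.0011  0.0192]
 [-0.0215  0.001  -0.0059]]
turn units [-0.04 -7.18  0.11] shift after turn [-0.58   0.025 -0.423] tcp [ 0.5382 -0.1402  0.0037] F [1.1 0.4 7.2] t 32.5 w 0.674
```

carry_out(
  plan=[
    [0,0,0,0.06,0,-0.13,0.1],
    [0,0,0,0.06,0,-0.13,0.1],
    [0,0,0,0.06,0,-0.13,0.1],
    [0,0,0,0.06,0,-0.13,0.1],
    [0,0,0,-0.17,0,-0.08,0.1],
    [0,0,0,-0.17,0,-0.08,0.1],
    [0,0,0,0,0,0,0.1],
  ],
)

```text
time: 33.03
tool_pos: [0.578, -0.1405, 0.0619]
eef_rot: [[-0.909, 0.018, -0.417], [0.018, 1.0, 0.005], [0.417, -0.003, -0.909]]
ft_force: [-0.1, 0.4, 0.1]
grip_width: 0.676
grasp_force: 63.9
```

carry_out(
  plan=[
    [0,-0.66,0.01,0,0,0,0.1],
    [0,-0.66,0.01,0,0,0,0.1],
    [0,-0.66,0.01,0,0,0,0.1],
    [0,-0.66,0.01,0,0,0,0.1],
    [0,-0.66,0.01,0,0,0,0.1],
    [0,-0.66,0.01,0,0,0,0.1],
    [0,-0.66,0.01,0,0,0,0.1],
    [0,-0.66,0.01,0,0,0,0.1],
    [0,-0.66,0.01,0,0,0,0.1],
    [0,-0.65,0.01,0,0,0,0.1],
    [0,-0.6,0,0,0,0,0.1],
    [0,0,0,0,0,0,0.1],
  ],
)

```text
time: 34.03
tool_pos: [0.5733, -0.1413, 0.061]
eef_rot: [[-0.948, 0.029, 0.316], [0.026, 1.0, -0.014], [-0.316, -0.005, -0.949]]
ft_force: [0.8, 0.4, 0.5]
grip_width: 0.674
grasp_force: 64.0
```

```bash
python3 - <<'E'
from h import *
R=where();go(R=tool(-.03,.33))
print("units to target",(R.T@(np.array([.571,-.139,.0015])-(R@np.load('e.npy')[0]+state()["tool_pos"]))*10).round(3))
E
```

```text
edges [[0.5481, -0.1396, 0.0324], [0.5918, -0.1408, 0.0734]] F [0.8 0.4 0.5] w 0.674 j [ 0.46  0.64 -0.4   2.07  0.93  0.24  0.83]
turn units [-0.04 -0.08  0.03] shift after turn  tcp [ 0.5733 -0.1413  0.061 ] F [0.8 0.4 0.5] t 34.0 w 0.674
units to target [-0.119  0.014  0.365]
```

Forward first, then down, then release and retreat.

carry_out(
  plan=[
    [0,0,0,-0.109,0,0.036,0.1],
    [0,0,0,-0.108,0,0.036,0.1],
    [0,0,0,0.033,0,0.098,0.1],
    [0,0,0,0.033,0,0.098,0.1],
    [0,0,0,0.032,0,0.097,0.1],
    [0,0,0,0,0,0,0.1],
    [0,0,0,0,0,0,0.1],
  ],
)

```text
time: 34.62
tool_pos: [0.5983, -0.1415, 0.0296]
eef_rot: [[-0.949, 0.028, 0.313], [0.025, 1.0, -0.014], [-0.313, -0.005, -0.95]]
ft_force: [0.4, 0.0, -0.6]
grip_width: 0.673
grasp_force: 64.0
```

```bash
python3 - <<'E'
from h import *
where()
E
```

```text
edges [[0.573, -0.1398, 0.001], [0.6169, -0.141, 0.0419]] F [ 0.4  0.  -0.6] w 0.673 j [ 0.41  0.72 -0.35  2.01  0.99  0.22  0.77]
```

carry_out(
  plan=[
    [0,0,0,0,0,0,1],
    [0,0,0,0,0,0,1],
    [0,0,0,0,0,0,1],
    [0,0,0,0,0,0,1],
    [0,0,0,0,0,-0.2,1],
    [0,0,0,0,0,-0.25,1],
    [0,0,0,0,0,-0.25,1],
    [0,0,0,0,0,-0.1,1],
    [0,0,0,0,0,0,-1],
  ],
)

```text
time: 35.37
tool_pos: [0.5731, -0.1413, 0.1076]
eef_rot: [[-0.948, 0.029, 0.316], [0.026, 1.0, -0.014], [-0.316, -0.005, -0.949]]
ft_force: [0.4, -0.3, 0.7]
grip_width: 0.882
grasp_force: 0.0
```

carry_out(
  plan=[
    [0,0.75,0,0,0,0,-1],
    [0,0.75,0,0,0,0,-1],
    [0,0.75,0,0,0,0,-1],
    [0,0.78,0,0,0,0,-1],
    [0,0,0,0.2,0,0,-1],
    [0,0,0,0.2,0,0.1,-1],
    [0,0,0,0,0,0,-1],
    [0,0,0,0,0,0,-1],
  ],
)

```text
time: 36.03
tool_pos: [0.532, -0.1396, 0.0942]
eef_rot: [[-1.0, 0.028, 0.0], [0.028, 1.0, -0.004], [-0.0, -0.004, -1.0]]
ft_force: [0.3, 0.1, 0.4]
grip_width: 0.003
grasp_force: 0.0
```

```bash
python3 - <<'E'
from h import *
tiles("wrist");go([.533,-.14,.005],tool(-.03))
E
```

```text
0.8 [625.4, -18.2, 113.0, 61.8, 30.4]
0.65 [548.3, -266.0, 63.5, 62.6, 87.3]
turn units [-0.04  0.02  0.02] shift after turn [ 0.003 -0.006  0.9  ] tcp [ 0.5333 -0.1395  0.095 ] F [-0.3  0.2  0.2] t 36.1 w -0.002
```

carry_out(
  plan=[
    [0,0,0,0,0,0.3,-1],
    [0,0,0,0,0,0.3,-1],
    [0,0,0,0,0,0.28,-1],
    [0,0,0,0,0,0,-1],
    [0,0,0,-0.08,0,0,-1],
    [0,0,0,-0.08,0,0,-1],
    [0,0,0,-0.04,0,0,-1],
    [0,0,0,-0.04,0,0,-1],
    [0,0,0,-0.04,0,0,-1],
    [0,0,0,-0.04,0,0,-1],
    [0,0,0,-0.04,0,0,-1],
    [0,0,0,-0.03,0,0,-1],
  ],
)

```text
time: 37.13
tool_pos: [0.5724, -0.141, 0.0073]
eef_rot: [[-1.0, 0.028, 0.002], [0.028, 1.0, -0.004], [-0.002, -0.004, -1.0]]
ft_force: [-0.3, 0.0, 0.0]
grip_width: 0.0
grasp_force: 0.2
```

carry_out(
  plan=[
    [0,0,0,-0.02,0,0,-1],
    [0,0,0,-0.02,0,0,-1],
    [0,0,0,0,0,0,-1],
    [0,0,0,0,0,0,-1],
  ],
)

```text
time: 37.47
tool_pos: [0.576, -0.141, 0.0072]
eef_rot: [[-1.0, 0.028, 0.002], [0.028, 1.0, -0.004], [-0.002, -0.004, -1.0]]
ft_force: [0.4, 0.9, -0.2]
grip_width: -0.001
grasp_force: 0.0
```

carry_out(
  plan=[
    [0,0,0,-0.02,0,0,-1],
    [0,0,0,0,0,0,-1],
    [0,0,0,0,0,0,-1],
  ],
)

```text
time: 37.72
tool_pos: [0.5767, -0.141, 0.0069]
eef_rot: [[-1.0, 0.028, -0.001], [0.028, 1.0, -0.004], [0.001, -0.004, -1.0]]
ft_force: [-8.2, 1.4, 3.9]
grip_width: -0.001
grasp_force: 4.4
```

carry_out(
  plan=[
    [0,0,0,0.1,0,0,-1],
    [0,0,0,0.2,0,0,-1],
    [0,0,0,0.1,0,-0.2,-1],
    [0,0,0,0,0,-0.3,1],
    [0,0,0,0,0,-0.3,1],
    [0,0,0,0,0,0,1],
    [0,0,0,0,0,0,1],
  ],
)

```text
time: 38.3
tool_pos: [0.5386, -0.1401, 0.0886]
eef_rot: [[-1.0, 0.029, 0.005], [0.029, 1.0, -0.005], [-0.005, -0.005, -1.0]]
ft_force: [0.6, 0.2, -0.5]
grip_width: 0.562
grasp_force: 0.0
```

```bash
python3 - <<'E'
from h import *
col("top");col("wrist")
go([.556,-.266,.065],tool(-.04,-.436))
E
```

```text
[ 60. 133.] [797.5, 549.1, 217.8, 203.8, 0.0]
[442. 205.] [592.7, -443.7, 94.7, 18.6, 1.5]
[225. 201.] [611.7, 90.3, 62.2, 34.9, 88.8]
[274. 202.] [607.9, -29.5, 59.3, 37.4, 88.7]
[436. 271.] [428.2, -412.2, 67.6, 89.3, 88.8]
[107. 230.] [545.9, -264.8, 63.6, 62.0, 87.6]
[280. 311.] [616.8, -142.4, 74.3, 74.5, 88.5]
[439. 300.] [611.6, -10.4, 117.5, 53.5, 65.4]
turn units [-0.06  4.18  0.1 ] shift after turn [-0.305 -1.254  0.098] tcp [ 0.5375 -0.1398  0.0867] F [-0.5  0.1 -0.4] t 38.4 w 0.735
```

carry_out(
  plan=[
    [-0.01,0.83,0.02,0,0,0,1],
    [-0.01,0.83,0.02,0,0,0,1],
    [-0.01,0.83,0.02,0,0,0,1],
    [-0.01,0.83,0.02,0,0,0,1],
    [-0.01,0.83,0.02,0,0,0,1],
    [0,0,0,-0.061,-0.25,0.02,1],
    [0,0,0,-0.061,-0.25,0.02,1],
    [0,0,0,-0.061,-0.25,0.02,1],
    [0,0,0,-0.061,-0.25,0.02,1],
    [0,0,0,-0.061,-0.25,0.02,1],
    [0,0,0,0,0,0,1],
    [0,0,0,0,0,0,1],
  ],
)

```text
time: 39.4
tool_pos: [0.5554, -0.2664, 0.0635]
eef_rot: [[-0.906, 0.041, -0.421], [0.038, 0.999, 0.016], [0.421, -0.001, -0.907]]
ft_force: [0.3, 0.9, 0.1]
grip_width: 0.999
grasp_force: 0.0
```

```bash
python3 - <<'E'
from h import *
col()
go([.556,-.266,.001],tool(-.04,-.436))
E
```

```text
[56. 76.] [419.5, -415.8, 83.7, 111.0, 88.5]
[276. 255.] [548.9, -267.0, 59.7, 59.4, 87.7]
[ 11. 311.] [581.1, -437.3, 75.5, 14.8, 3.0]
[501. 325.] [598.6, -126.9, 93.1, 34.4, 63.1]
turn units [-0.    0.02  0.  ] shift after turn [-0.269 -0.009  0.57 ] tcp [ 0.5558 -0.2651  0.064 ] F [-0.4  1.3 -0.8] t 39.5 w 0.999
```

carry_out(
  plan=[
    [0,0,0,-0.065,-0.02,0.142,1],
    [0,0,0,-0.065,0,0.142,1],
    [0,0,0,-0.065,0,0.142,1],
    [0,0,0,-0.065,0,0.142,1],
    [0,0,0,0,0,0,1],
    [0,0,0,0,0,0,0.1],
    [0,0,0,0,0,0,0.1],
    [0,0,0,0,0,0,0.1],
    [0,0,0,0,0,0,0.1],
    [0,0,0,0,0,0,0.1],
    [0,0,0,0,0,0,0.1],
  ],
)

```text
time: 40.37
tool_pos: [0.5568, -0.2676, 0.004]
eef_rot: [[-0.908, 0.04, -0.417], [0.037, 0.999, 0.015], [0.418, -0.001, -0.909]]
ft_force: [2.7, -0.4, 7.1]
grip_width: 0.672
grasp_force: 64.5
```

```bash
python3 - <<'E'
from h import *
edges([.549,-.267],-.04)
go([.57,-.267,.062],tool(-.03,.33))
E
```

```text
[[ 0.0327  0.0003  0.0195]
 [-0.0218  0.0003 -0.0056]]
turn units [-0.01 -7.26 -0.1 ] shift after turn [-0.312  0.01  -0.506] tcp [ 0.5568 -0.2676  0.004 ] F [ 2.7 -0.4  7.1] t 40.4 w 0.672
```

carry_out(
  plan=[
    [0,0,0,0.06,0,-0.13,0.1],
    [0,0,0,0.06,0,-0.13,0.1],
    [0,0,0,0.06,0,-0.13,0.1],
    [0,0,0,0.06,0,-0.13,0.1],
    [0,0,0,-0.09,0,-0.04,0.1],
    [0,0,0,-0.09,0,-0.04,0.1],
    [0,0,0,0,0,0,0.1],
  ],
)

```text
time: 40.95
tool_pos: [0.5774, -0.2681, 0.0615]
eef_rot: [[-0.908, 0.039, -0.417], [0.036, 0.999, 0.015], [0.417, -0.001, -0.909]]
ft_force: [0.8, 0.4, -0.9]
grip_width: 0.672
grasp_force: 63.9
```

carry_out(
  plan=[
    [0,-0.66,-0.01,0,0,0,0.1],
    [0,-0.66,-0.01,0,0,0,0.1],
    [0,-0.66,-0.01,0,0,0,0.1],
    [0,-0.66,-0.01,0,0,0,0.1],
    [0,-0.66,-0.01,0,0,0,0.1],
    [0,-0.66,-0.01,0,0,0,0.1],
    [0,-0.66,-0.01,0,0,0,0.1],
    [0,-0.66,-0.01,0,0,0,0.1],
    [0,-0.66,-0.01,0,0,0,0.1],
    [0,-0.65,-0.01,0,0,0,0.1],
    [0,-0.65,0,0,0,0,0.1],
    [0,0,0,0,0,0,0.1],
  ],
)

```text
time: 41.95
tool_pos: [0.5731, -0.2688, 0.0601]
eef_rot: [[-0.947, 0.031, 0.321], [0.029, 1.0, -0.011], [-0.321, -0.001, -0.947]]
ft_force: [0.7, -1.5, 0.3]
grip_width: 0.674
grasp_force: 64.0
```

```bash
python3 - <<'E'
from h import *
R=where();go(R=tool(-.03,.33))
p=R@np.load('e.npy')[0]+state()["tool_pos"];f=np.array([.563,p[1],p[2]])
print("fwd",(R.T@(f-p)*10).round(3),"down",(R.T@[0,0,.0015-p[2]]*10).round(3))
E
```

```text
edges [[0.5484, -0.2678, 0.0311], [0.592, -0.2691, 0.0724]] F [ 0.7 -1.5  0.3] w 0.674 j [ 0.83  0.73 -0.59  1.94  0.83  0.35  1.21]
turn units [-0.01 -0.03 -0.  ] shift after turn  tcp [ 0.5731 -0.2688  0.0601] F [ 0.7 -1.5  0.3] t 42.0 w 0.674
fwd [-0.138  0.004  0.047] down [0.095 0.    0.281]
```

carry_out(
  plan=[
    [0,0,0,-0.138,0,0.047,0.1],
    [0,0,0,0.032,0,0.094,0.1],
    [0,0,0,0.032,0,0.094,0.1],
    [0,0,0,0.031,0,0.094,0.1],
    [0,0,0,0,0,0,0.1],
    [0,0,0,0,0,0,0.1],
  ],
)

```text
time: 42.45
tool_pos: [0.5898, -0.2683, 0.0293]
eef_rot: [[-0.948, 0.029, 0.318], [0.027, 1.0, -0.009], [-0.318, 0.0, -0.948]]
ft_force: [0.1, 0.1, 0.4]
grip_width: 0.67
grasp_force: 64.0
```

```bash
python3 - <<'E'
from h import *
where()
E
```

```text
edges [[0.565, -0.2673, 0.0004], [0.6087, -0.2685, 0.0415]] F [0.1 0.1 0.4] w 0.67 j [ 0.77  0.79 -0.53  1.9   0.87  0.32  1.17]
```

carry_out(
  plan=[
    [0,0,0,0,0,0,1],
    [0,0,0,0,0,0,1],
    [0,0,0,0,0,0,1],
    [0,0,0,0,0,0,1],
    [0,0,0,0,0,-0.2,1],
    [0,0,0,0,0,-0.25,1],
    [0,0,0,0,0,-0.25,1],
    [0,0,0,0,0,-0.1,1],
    [0,0,0,0,0,0,-1],
  ],
)

```text
time: 43.2
tool_pos: [0.5649, -0.2689, 0.1081]
eef_rot: [[-0.946, 0.031, 0.322], [0.028, 1.0, -0.012], [-0.322, -0.002, -0.947]]
ft_force: [-0.3, 0.1, -0.0]
grip_width: 0.885
grasp_force: 0.0
```

carry_out(
  plan=[
    [0,0.75,0,0,0,0,-1],
    [0,0.75,0,0,0,0,-1],
    [0,0.75,0,0,0,0,-1],
    [0,0.83,0,0,0,0,-1],
    [0,0,0,0.2,0,0,-1],
    [0,0,0,0.2,0,0.1,-1],
    [0,0,0,0,0,0,-1],
    [0,0,0,0,0,0,-1],
  ],
)

```text
time: 43.87
tool_pos: [0.524, -0.267, 0.0946]
eef_rot: [[-1.0, 0.03, 0.001], [0.03, 1.0, -0.0], [-0.001, -0.0, -1.0]]
ft_force: [1.5, -0.3, -0.1]
grip_width: -0.002
grasp_force: 0.0
```

```bash
python3 - <<'E'
from h import *
col("wrist");go([.528,-.268,.006],tool(-.03))
E
```

```text
[58. 73.] [430.3, -416.1, 80.8, 91.8, 88.3]
[ 62. 298.] [593.0, -444.0, 103.6, 24.5, 1.5]
[453. 316.] [623.3, -127.7, 120.6, 63.6, 33.4]
turn units [-0.    0.03  0.  ] shift after turn [-0.031 -0.011  0.892] tcp [ 0.5249 -0.2669  0.0952] F [ 0.2 -0.5  1. ] t 43.9 w -0.003
```

carry_out(
  plan=[
    [0,0,0,-0.03,0,0.3,-1],
    [0,0,0,0,0,0.3,-1],
    [0,0,0,0,0,0.28,-1],
    [0,0,0,0,0,0,-1],
    [0,0,0,-0.08,0,0,-1],
    [0,0,0,-0.08,0,0,-1],
    [0,0,0,-0.04,0,0,-1],
    [0,0,0,-0.04,0,0,-1],
    [0,0,0,-0.04,0,0,-1],
    [0,0,0,-0.04,0,0,-1],
    [0,0,0,-0.04,0,0,-1],
    [0,0,0,-0.04,0,0,-1],
  ],
)

```text
time: 44.92
tool_pos: [0.5685, -0.2682, 0.0081]
eef_rot: [[-1.0, 0.03, 0.003], [0.03, 1.0, -0.0], [-0.003, -0.0, -1.0]]
ft_force: [-0.3, 0.4, -0.1]
grip_width: 0.004
grasp_force: 0.2
```

carry_out(
  plan=[
    [0,0,0,-0.02,0,0,-1],
    [0,0,0,-0.01,0,0,-1],
    [0,0,0,0,0,0,-1],
    [0,0,0,0,0,0,-1],
  ],
)

```text
time: 45.25
tool_pos: [0.571, -0.2681, 0.0079]
eef_rot: [[-1.0, 0.029, 0.003], [0.029, 1.0, -0.0], [-0.003, -0.0, -1.0]]
ft_force: [-0.6, 0.2, 0.8]
grip_width: 0.002
grasp_force: 0.0
```

carry_out(
  plan=[
    [0,0,0,-0.015,0,0,-1],
    [0,0,0,0,0,0,-1],
    [0,0,0,0,0,0,-1],
  ],
)

```text
time: 45.5
tool_pos: [0.5725, -0.2682, 0.0079]
eef_rot: [[-1.0, 0.029, 0.003], [0.029, 1.0, -0.0], [-0.003, -0.0, -1.0]]
ft_force: [-0.8, 0.6, 0.2]
grip_width: -0.004
grasp_force: 0.1
```

carry_out(
  plan=[
    [0,0,0,-0.015,0,0,-1],
    [0,0,0,0,0,0,-1],
    [0,0,0,0,0,0,-1],
  ],
)

```text
time: 45.75
tool_pos: [0.5729, -0.2683, 0.0077]
eef_rot: [[-1.0, 0.03, 0.001], [0.03, 1.0, -0.0], [-0.001, -0.0, -1.0]]
ft_force: [-8.6, 0.2, 4.6]
grip_width: 0.003
grasp_force: 4.7
```

carry_out(
  plan=[
    [0,0,0,-0.01,0,0,-1],
    [0,0,0,0,0,0,-1],
    [0,0,0,0,0,0,-1],
  ],
)

```text
time: 46.0
tool_pos: [0.573, -0.2683, 0.0076]
eef_rot: [[-1.0, 0.03, -0.001], [0.03, 1.0, -0.0], [0.001, -0.0, -1.0]]
ft_force: [-13.4, 1.5, 9.2]
grip_width: 0.002
grasp_force: 8.1
```

Tile D is home. I'll retreat high and check all the tiles from the top view.

carry_out(
  plan=[
    [0,0,0,0.1,0,0,-1],
    [0,0,0,0.2,0,0,-1],
    [0,0,0,0.2,0,-0.3,-1],
    [0,0,0,0.1,0,-0.3,-1],
    [0,0,0,0,0,-0.3,0.2],
    [0,0,0,0,0,-0.3,0.2],
    [0,0,0,0,0.3,-0.3,0.2],
    [0,0,0,0,0.3,0,0.2],
    [0,0,0,0,0.3,0,0.2],
    [0,0,0,0,0.3,0,0.2],
    [0,0,0,0,0.3,0,0.2],
    [0,0,0,0,0.3,0,0.2],
  ],
)

```text
time: 47.0
tool_pos: [0.5198, -0.0857, 0.1574]
eef_rot: [[-1.0, 0.03, 0.004], [0.03, 1.0, -0.001], [-0.004, -0.0, -1.0]]
ft_force: [-0.1, 0.0, -0.7]
grip_width: 0.604
grasp_force: 0.0
```

carry_out(
  plan=[
    [0,0,0,0,0.3,0,0.2],
    [0,0,0,0,0.3,0,0.2],
    [0,0,0,0,0.3,0,0.2],
    [0,0,0,0,0.3,0,0.2],
    [0,0,0,0,0.3,0,0.2],
    [0,0,0,0,0.3,0,0.2],
    [0,0,0,0,0.3,0,0.2],
    [0,0,0,0,0.3,0,0.2],
    [0,0,0,0,0.3,0,0.2],
    [0,0,0,0,0.3,0,0.2],
    [0,0,0,0,0.3,0,0.2],
    [0,0,0,0,0,0,0.2],
  ],
)

```text
time: 48.0
tool_pos: [0.5284, 0.2494, 0.1577]
eef_rot: [[-1.0, 0.024, 0.003], [0.024, 1.0, 0.004], [-0.003, 0.004, -1.0]]
ft_force: [-1.1, 0.7, 0.2]
grip_width: 0.602
grasp_force: 0.0
```

```bash
python3 - <<'E'
from h import *
col("top");a=cams.grab_frame("top");s=cams.grab_frame("scene")
cv2.imwrite("pics/all.png",np.hstack([cv2.resize(a[150:300,190:400],(400,286)),cv2.resize(s[140:320,200:450],(400,286))]))
go([.4601,.3622,.168],tool(.13,.4))
E
```

```text
[ 60. 133.] [797.4, 549.2, 217.2, 203.8, 0.1]
[442. 205.] [592.7, -443.6, 94.7, 18.5, 1.5]
[225. 201.] [611.7, 90.4, 62.2, 34.9, 88.8]
[274. 202.] [607.9, -29.5, 59.3, 37.4, 88.7]
[320. 202.] [604.2, -141.8, 62.0, 34.9, 88.8]
[373. 202.] [601.4, -272.6, 67.3, 34.9, 88.8]
[433. 272.] [428.3, -411.5, 67.8, 89.3, 88.7]
turn units [-0.31 -3.78 -1.49] shift after turn [ 0.448  1.275 -0.309] tcp [0.5295 0.2427 0.157 ] F [ 0.1 -0.3 -0.3] t 48.1 w 0.601
```

View pics/all.png

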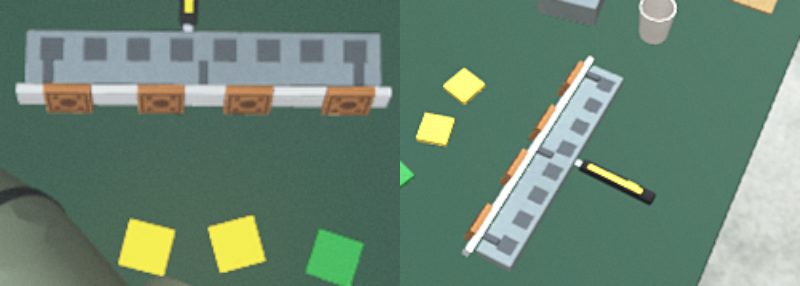

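All four tiles lean flat against the fence. Back to the lever.

carry_out(
  plan=[
    [-0.05,-0.63,-0.25,0,0,-0.05,0.2],
    [-0.05,-0.63,-0.25,0,0,-0.05,0.2],
    [-0.05,-0.63,-0.25,0,0,-0.05,0.2],
    [-0.05,-0.63,-0.25,0,0,-0.05,0.2],
    [-0.05,-0.63,-0.25,0,0,-0.05,0.2],
    [-0.05,-0.63,-0.25,0,0,-0.05,0.2],
    [0,0,0,0.09,0.25,0,0.2],
    [0,0,0,0.09,0.25,0,0.2],
    [0,0,0,0.09,0.25,0,0.2],
    [0,0,0,0.09,0.25,0,0.2],
    [0,0,0,0.09,0.25,0,0.2],
    [0,0,0,0,0,0,0.2],
  ],
)

```text
time: 49.15
tool_pos: [0.4652, 0.3645, 0.1687]
eef_rot: [[-0.913, -0.133, 0.385], [-0.122, 0.991, 0.053], [-0.389, 0.001, -0.921]]
ft_force: [-1.2, 0.3, -1.2]
grip_width: 0.603
grasp_force: 0.0
```

```bash
python3 - <<'E'
from h import *
go([.4601,.3622,.168],tool(.13,.4));go([.4888,.366,.0995],tool(.13,.4))
E
```

```text
turn units [ 0.02 -0.01  0.03] shift after turn [ 0.052 -0.016 -0.014] tcp [0.4652 0.3645 0.1687] F [-1.2  0.3 -1.2] t 49.1 w 0.603
turn units [ 0.02 -0.01  0.03] shift after turn [ 0.052 -0.016  0.73 ] tcp [0.4652 0.3645 0.1687] F [-1.2  0.3 -1.2] t 49.1 w 0.603
```

carry_out(
  plan=[
    [0,0,0,0.045,0,0,0.2],
    [0,0,0,0,0,0.18,0.2],
    [0,0,0,0,0,0.18,0.2],
    [0,0,0,0,0,0.18,0.2],
    [0,0,0,0,0,0.18,0.2],
    [0,0,0,0,0,0,0.2],
    [0,0,0,0,0,0,-1],
    [0,0,0,0,0,0,-1],
    [0,0,0,0,0,0,-1],
    [0,0,0,0,0,0,-1],
    [0,0,0,0,0,0,-1],
    [0,0,0,0,0,0,-1],
  ],
)

```text
time: 50.15
tool_pos: [0.491, 0.3649, 0.1022]
eef_rot: [[-0.913, -0.13, 0.387], [-0.12, 0.991, 0.052], [-0.391, 0.001, -0.921]]
ft_force: [-4.5, 1.7, 9.4]
grip_width: 0.155
grasp_force: 60.0
```

carry_out(
  plan=[
    [0,0,0,0,0,0,-1],
    [0,0,0,0,0,0,-1],
  ],
)

```text
time: 50.32
tool_pos: [0.491, 0.365, 0.1022]
eef_rot: [[-0.913, -0.13, 0.387], [-0.12, 0.991, 0.052], [-0.391, 0.001, -0.921]]
ft_force: [-4.3, 1.4, 9.3]
grip_width: 0.149
grasp_force: 60.0
```

```bash
cat >> h.py <<'E'
def lev():
    s=state();R=np.array(s["eef_rot"]);P=np.array([.5045,.368,.062])
    print("pivot in tool mm",(R.T@(P-s["tool_pos"])*1e3).round(1),"F tool",(R.T@np.array(s["ft_force"])).round(1),s["grip_width"],s["grasp_force"])
E
python3 -c "
from h import *
lev()"
```

```text
pivot in tool mm [ 3.   1.2 42.4] F tool [  0.2   2.  -10.1] 0.14866836419702228 60.04800260066986
```

carry_out(
  plan=[
    [0,0,0,0,0,-0.03,-1],
    [0,0,0,0,0,-0.03,-1],
    [0,0,0,0,0,-0.03,-1],
    [0,0,0,0,0,-0.03,-1],
    [0,0,0,0,0,0,-1],
    [0,0,0,0,0,0,-1],
  ],
)

```text
time: 50.82
tool_pos: [0.4864, 0.3641, 0.1126]
eef_rot: [[-0.913, -0.13, 0.387], [-0.12, 0.991, 0.051], [-0.39, 0.001, -0.921]]
ft_force: [4.1, 6.4, -5.8]
grip_width: 0.154
grasp_force: 58.5
```

```bash
python3 -c "
from h import *
lev()"
```

```text
pivot in tool mm [ 2.8  1.5 53.8] F tool [-2.2  5.8  7.3] 0.15402350162597986 58.48334312438965
```

carry_out(
  plan=[
    [0,0.64,0,-0.035,0,0,-1],
    [0,0.64,0,-0.035,0,0,-1],
    [0,0.64,0,-0.035,0,0,-1],
    [0,0.64,0,-0.035,0,0,-1],
    [0,0.64,0,-0.035,0,0,-1],
    [0,0.64,0,-0.035,0,0,-1],
    [0,0,0,0,0,0,-1],
    [0,0,0,0,0,0,-1],
  ],
)

```text
time: 51.48
tool_pos: [0.5065, 0.3668, 0.1164]
eef_rot: [[-0.992, -0.129, -0.004], [-0.129, 0.992, 0.001], [0.004, 0.002, -1.0]]
ft_force: [2.2, 7.6, -7.6]
grip_width: 0.146
grasp_force: 60.2
```

```bash
python3 -c "
from h import *
lev()"
```

```text
pivot in tool mm [ 1.6  1.4 54.5] F tool [-3.2  7.2  7.6] 0.1457976548369786 60.216554403305054
```

carry_out(
  plan=[
    [0,0.64,0,-0.035,0,0,-1],
    [0,0.64,0,-0.035,0,0,-1],
    [0,0.64,0,-0.035,0,0,-1],
    [0,0.64,0,-0.035,0,0,-1],
    [0,0.64,0,-0.035,0,0,-1],
    [0,0.64,0,-0.035,0,0,-1],
    [0,0,0,0,0,0,-1],
    [0,0,0,0,0,0,-1],
  ],
)

```text
time: 52.15
tool_pos: [0.5265, 0.3696, 0.1122]
eef_rot: [[-0.911, -0.129, -0.392], [-0.119, 0.992, -0.05], [0.396, 0.001, -0.918]]
ft_force: [0.7, 6.8, -8.1]
grip_width: 0.148
grasp_force: 61.3
```

```bash
python3 -c "
from h import *
lev()"
```

```text
pivot in tool mm [ 0.4  1.2 54.8] F tool [-4.6  6.7  6.8] 0.148091110041455 61.296377778053284
```

Now let it in, release and back off along the lever.

carry_out(
  plan=[
    [0,0,0,0,0,0.04,-1],
    [0,0,0,0,0,0.04,-1],
    [0,0,0,0,0,0.035,-1],
    [0,0,0,0,0,0,-1],
    [0,0,0,0,0,0,0.2],
    [0,0,0,0,0,0,0.2],
    [0,0,0,0,0,0,0.2],
    [0,0,0,0,0,0,0.2],
    [0,0,0,0,0,-0.2,0.2],
    [0,0,0,0,0,-0.3,0.2],
    [0,0,0,0,0,-0.4,0.2],
    [0,0,0,0,0,-0.2,0.2],
  ],
)

```text
time: 53.15
tool_pos: [0.5669, 0.374, 0.2077]
eef_rot: [[-0.913, -0.128, -0.388], [-0.119, 0.992, -0.049], [0.391, 0.001, -0.92]]
ft_force: [-0.2, 0.6, 0.6]
grip_width: 0.601
grasp_force: 0.0
```

```bash
python3 - <<'E'
from h import *
cams.grab_frame("wrist")
for n,z in(("lock_knob",.111),("plunger_top",.092)):
  for d in cams.cut_out("wrist",n): print(n,d["confidence"],d["uv"],at("wrist",d["uv"],z),rect("wrist",d["pixels"],z))
print("on/off knob px",pix("wrist",[.5245,.3705,.111]),pix("wrist",[.484,.365,.111]))
go([.5145,.2875,.125],tool(.13,0))
E
```

```text
lock_knob 0.77 [281.9, 199.8] [0.523  0.3711 0.111 ] [522.3, 371.3, 25.0, 20.5, 26.7]
plunger_top 0.82 [188.4, 181.0] [0.5145 0.2895 0.092 ] [516.1, 289.5, 29.2, 30.6, 8.4]
on/off knob px [281.5 203. ] [281.1 152. ]
turn units [ 0.   -3.84 -0.01] shift after turn [ 0.622 -0.792  0.802] tcp [0.566  0.3741 0.2052] F [-0.4  0.4 -1. ] t 53.3 w 0.599
```

carry_out(
  plan=[
    [0,-0.77,0,0,0,0,-1],
    [0,-0.77,0,0,0,0,-1],
    [0,-0.77,0,0,0,0,-1],
    [0,-0.77,0,0,0,0,-1],
    [0,-0.76,0,0,0,0,-1],
    [0,0,0,0.15,-0.2,0,-1],
    [0,0,0,0.16,-0.2,0,-1],
    [0,0,0,0.16,-0.2,0.1,-1],
    [0,0,0,0.15,-0.2,0.2,-1],
    [0,0,0,0,0,0.25,-1],
    [0,0,0,0,0,0.25,-1],
    [0,0,0,0,0,0,-1],
  ],
)

```text
time: 54.3
tool_pos: [0.512, 0.284, 0.1196]
eef_rot: [[-0.992, -0.129, -0.008], [-0.129, 0.992, -0.005], [0.008, -0.004, -1.0]]
ft_force: [-1.5, 0.1, -0.6]
grip_width: -0.003
grasp_force: 0.0
```

```bash
python3 - <<'E'
from h import *
go([.5145,.288,.079],tool(.13,0))
E
```

```text
turn units [-0.03 -0.08 -0.  ] shift after turn [-0.03   0.037  0.406] tcp [0.512  0.284  0.1196] F [-1.5  0.1 -0.6] t 54.3 w -0.003
```

carry_out(
  plan=[
    [0,0,0,-0.03,0.04,0.15,-1],
    [0,0,0,0,0,0.08,-1],
    [0,0,0,0,0,0.06,-1],
    [0,0,0,0,0,0.05,-1],
    [0,0,0,0,0,0.05,-1],
    [0,0,0,0,0,0,-1],
    [0,0,0,0,0,0,-1],
  ],
)

```text
time: 54.88
tool_pos: [0.5164, 0.291, 0.0852]
eef_rot: [[-0.992, -0.13, -0.002], [-0.13, 0.992, -0.001], [0.002, -0.0, -1.0]]
ft_force: [-2.5, 2.3, 5.0]
grip_width: -0.002
grasp_force: 2.7
```

carry_out(
  plan=[
    [0,0,0,0,0,0.015,-1],
    [0,0,0,0,0,0,-1],
    [0,0,0,0,0,0,-1],
  ],
)

```text
time: 55.13
tool_pos: [0.5164, 0.291, 0.084]
eef_rot: [[-0.992, -0.13, -0.002], [-0.13, 0.992, -0.001], [0.002, -0.0, -1.0]]
ft_force: [-3.4, 0.5, 5.5]
grip_width: -0.004
grasp_force: 2.9
```

carry_out(
  plan=[
    [0,0,0,0,0,0.03,-1],
    [0,0,0,0,0,0,-1],
    [0,0,0,0,0,0,-1],
  ],
)

```text
time: 55.38
tool_pos: [0.5164, 0.291, 0.0811]
eef_rot: [[-0.992, -0.13, -0.002], [-0.13, 0.992, -0.001], [0.002, -0.0, -1.0]]
ft_force: [-3.5, 0.0, 7.5]
grip_width: -0.0
grasp_force: 3.5
```

carry_out(
  plan=[
    [0,0,0,0,0,0.015,-1],
    [0,0,0,0,0,0,-1],
    [0,0,0,0,0,0,-1],
  ],
)

```text
time: 55.63
tool_pos: [0.5165, 0.2911, 0.08]
eef_rot: [[-0.992, -0.13, -0.001], [-0.13, 0.992, -0.001], [0.001, -0.0, -1.0]]
ft_force: [-4.9, -0.7, 14.3]
grip_width: -0.0
grasp_force: 6.9
```

carry_out(
  plan=[
    [0,0,0,0,0,0.015,-1],
    [0,0,0,0,0,0,-1],
    [0,0,0,0,0,0,-1],
  ],
)

```text
time: 55.88
tool_pos: [0.5166, 0.2913, 0.0798]
eef_rot: [[-0.992, -0.13, -0.0], [-0.13, 0.992, -0.001], [0.0, -0.001, -1.0]]
ft_force: [-9.9, -6.5, 36.9]
grip_width: -0.001
grasp_force: 18.1
```

At its stop. I'll rise clear and verify.

carry_out(
  plan=[
    [0,0,0,0,0,-0.1,-1],
    [0,0,0,0,0,-0.2,-1],
    [0,0,0,0,0,-0.3,-1],
    [0,0,0,0,0,-0.3,-1],
    [0,0,0,0.2,0,-0.2,-1],
    [0,0,0,0.3,0,0,-1],
    [0,0,0,0.3,0,0,-1],
    [0,0,0,0,0,0,-1],
    [0,0,0,0,0,0,-1],
    [0,0,0,0,0,0,-1],
  ],
)

```text
time: 56.72
tool_pos: [0.438, 0.2803, 0.188]
eef_rot: [[-0.992, -0.129, -0.001], [-0.129, 0.992, -0.001], [0.001, -0.001, -1.0]]
ft_force: [0.6, -0.5, 0.6]
grip_width: 0.001
grasp_force: 0.0
```

```bash
python3 - <<'E'
from h import *
col("top");go()
for c in("top","wrist"):
  cams.grab_frame(c)
  for n,z in(("lock_knob",.111),("plunger_top",.092)):
    for d in cams.cut_out(c,n)[:2]: print(c,n,round(d["confidence"],2),at(c,d["uv"],z))
E
```

```text
[ 60. 133.] [797.5, 549.1, 217.3, 203.9, 0.1]
[442. 205.] [591.6, -443.4, 92.8, 19.0, 2.1]
[225. 201.] [611.7, 90.3, 62.2, 34.9, 88.8]
[274. 202.] [607.9, -29.5, 59.3, 37.4, 88.7]
[320. 202.] [604.2, -141.8, 62.0, 34.9, 88.8]
[357. 226.] [541.9, -232.7, 60.8, 60.8, 3.0]
[435. 272.] [428.3, -411.7, 68.2, 89.2, 88.7]
turn units [0. 0. 0.] shift after turn  tcp [0.4381 0.2804 0.1878] F [ 0.7  0.8 -0.4] t 56.8 w -0.001
top lock_knob 0.47 [ 0.4266 -0.3836  0.111 ]
top plunger_top 0.66 [0.5094 0.288  0.092 ]
wrist lock_knob 0.92 [0.4951 0.3573 0.111 ]
wrist lock_knob 0.63 [0.4518 0.3207 0.111 ]
```

A knock laid tile D flat at about (0.542, -0.233), so it must be stood up again. I'll move there and check the lever once the arm is clear of it.

carry_out(
  plan=[
    [0,0,0.68,0,-0.35,0,1],
    [0,0,0.1,0,-0.35,0,1],
    [0,0,0,0,-0.35,0,1],
    [0,0,0,0,-0.35,0,1],
    [0,0,0,0,-0.35,0,1],
    [0,0,0,0,-0.35,0,1],
    [0,0,0,0,-0.35,0,1],
    [0,0,0,0,-0.35,0,1],
    [0,0,0,0,-0.35,0,1],
    [0,0,0,0,-0.35,0,1],
    [0,0,0,0,-0.35,0,1],
    [0,0,0,0,0,0,1],
  ],
)

```text
time: 58.07
tool_pos: [0.4587, -0.1104, 0.1874]
eef_rot: [[-0.999, -0.041, -0.003], [-0.041, 0.999, -0.003], [0.003, -0.002, -1.0]]
ft_force: [-0.1, -0.8, -1.3]
grip_width: 0.997
grasp_force: 0.0
```

```bash
python3 - <<'E'
from h import *
a=cams.grab_frame("top");cv2.imwrite("pics/top2.png",a)
for n,z in(("lock_knob",.111),("plunger_top",.092)):
    for d in cams.cut_out("top",n)[:2]: print(n,round(d["confidence"],2),d["uv"],at("top",d["uv"],z))
r=lambda i:i[215:272,85:120].astype(int)
f=cv2.imread
print("vs on",abs(r(a)-r(f("pics/top0.png"))).mean(),"vs off",abs(r(a)-r(f("pics/top1.png"))).mean())
col("wrist");go([.549,-.2325,.065],tool(.05,-.436))
E
```

```text
lock_knob 0.56 [93.9, 237.1] [0.523  0.3801 0.111 ]
plunger_top 0.61 [137.1, 242.6] [0.5094 0.2869 0.092 ]
vs on 2.9974937343358397 vs off 16.78379281537176
[156. 246.] [537.5, -231.3, 62.6, 62.7, 2.8]
[238. 313.] [616.6, -145.7, 68.0, 73.5, 88.2]
[341. 320.] [620.5, -21.0, 81.7, 68.8, 6.2]
turn units [-0.    4.14 -0.01] shift after turn [-1.275 -1.336  0.763] tcp [ 0.4591 -0.1032  0.188 ] F [0.5 0.6 0.2] t 58.3 w 0.998
```

The lever is confirmed on. Now I'll pick tile D again.

carry_out(
  plan=[
    [0,0.83,0,0,0,0,0.75],
    [0,0.83,0,0,0,0,0.75],
    [0,0.83,0,0,0,0,0.75],
    [0,0.83,0,0,0,0,0.75],
    [0,0.82,0,0,0,0,0.75],
    [0,0,0,-0.25,-0.27,0,0.75],
    [0,0,0,-0.25,-0.27,0,0.75],
    [0,0,0,-0.25,-0.27,0.16,0.75],
    [0,0,0,-0.25,-0.27,0.3,0.75],
    [0,0,0,-0.27,-0.26,0.3,0.75],
    [0,0,0,0,0,0,0.75],
    [0,0,0,0,0,0,0.75],
  ],
)

```text
time: 59.27
tool_pos: [0.5449, -0.2263, 0.0732]
eef_rot: [[-0.904, -0.049, -0.424], [-0.044, 0.999, -0.02], [0.425, 0.001, -0.905]]
ft_force: [-0.6, 1.0, 0.6]
grip_width: 0.873
grasp_force: 0.0
```

```bash
python3 - <<'E'
from h import *
col();go([.548,-.2325,.001],tool(.05,-.436))
E
```

```text
[40. 79.] [421.1, -409.0, 70.8, 107.3, 88.5]
[269. 257.] [541.4, -233.0, 59.5, 60.1, 2.9]
turn units [ 0.01 -0.   -0.  ] shift after turn [-0.332 -0.071  0.662] tcp [ 0.5455 -0.2255  0.075 ] F [0.7 0.8 1.1] t 59.3 w 0.877
```

carry_out(
  plan=[
    [0,0,0,-0.08,-0.07,0.165,0.75],
    [0,0,0,-0.08,0,0.165,0.75],
    [0,0,0,-0.08,0,0.165,0.75],
    [0,0,0,-0.08,0,0.165,0.75],
    [0,0,0,0,0,0,0.75],
    [0,0,0,0,0,0,0.1],
    [0,0,0,0,0,0,0.1],
    [0,0,0,0,0,0,0.1],
    [0,0,0,0,0,0,0.1],
    [0,0,0,0,0,0,0.1],
  ],
)

```text
time: 60.15
tool_pos: [0.5471, -0.2344, 0.0026]
eef_rot: [[-0.906, -0.048, -0.421], [-0.043, 0.999, -0.022], [0.421, -0.001, -0.907]]
ft_force: [0.7, -0.5, -1.2]
grip_width: 0.679
grasp_force: 63.9
```

```bash
python3 - <<'E'
from h import *
edges([.5415,-.233],.05)
go([.577,-.265,.062],tool(-.03,.33))
E
```

```text
[[ 0.0311  0.0016  0.0173]
 [-0.0233  0.0018 -0.008 ]]
turn units [-0.05 -7.3   0.76] shift after turn [-0.484 -0.297 -0.462] tcp [ 0.5471 -0.2344  0.0026] F [ 0.7 -0.5 -1.2] t 60.1 w 0.679
```

carry_out(
  plan=[
    [0,0,0,0.06,0,-0.13,0.1],
    [0,0,0,0.06,0,-0.13,0.1],
    [0,0,0,0.06,0,-0.13,0.1],
    [0,0,0,0.06,0,-0.13,0.1],
    [0,0,0,0,-0.15,0,0.1],
    [0,0,0,0,-0.15,0,0.1],
    [0,0,0,-0.135,-0.01,-0.065,0.1],
    [0,0,0,-0.135,0,-0.06,0.1],
    [0,0,0,0,0,0,0.1],
  ],
)

```text
time: 60.9
tool_pos: [0.5797, -0.2647, 0.0589]
eef_rot: [[-0.906, -0.047, -0.421], [-0.042, 0.999, -0.021], [0.421, -0.001, -0.907]]
ft_force: [0.2, 0.2, 0.1]
grip_width: 0.679
grasp_force: 64.1
```

carry_out(
  plan=[
    [0,-0.66,0.07,0,0,0,0.1],
    [0,-0.66,0.07,0,0,0,0.1],
    [0,-0.66,0.07,0,0,0,0.1],
    [0,-0.66,0.07,0,0,0,0.1],
    [0,-0.66,0.07,0,0,0,0.1],
    [0,-0.66,0.07,0,0,0,0.1],
    [0,-0.66,0.07,0,0,0,0.1],
    [0,-0.66,0.07,0,0,0,0.1],
    [0,-0.66,0.07,0,0,0,0.1],
    [0,-0.66,0.07,0,0,0,0.1],
    [0,-0.66,0.06,0,0,0,0.1],
    [0,0,0,0,0,0,0.1],
  ],
)

```text
time: 61.9
tool_pos: [0.5754, -0.2654, 0.0586]
eef_rot: [[-0.947, 0.032, 0.32], [0.028, 0.999, -0.016], [-0.32, -0.006, -0.947]]
ft_force: [-0.8, -0.7, -0.8]
grip_width: 0.678
grasp_force: 64.1
```

```bash
python3 - <<'E'
from h import *
R=where();go(R=tool(-.03,.33))
p=R@np.load('e.npy')[0]+state()["tool_pos"];f=np.array([.563,p[1],p[2]])
print("fwd",(R.T@(f-p)*10).round(3),"down",(R.T@[0,0,.0015-p[2]]*10).round(3))
E
```

```text
edges [[0.5515, -0.2632, 0.0322], [0.5949, -0.2642, 0.0736]] F [-0.8 -0.7 -0.8] w 0.678 j [ 0.86  0.75 -0.65  1.94  0.94  0.39  1.11]
turn units [-0.06 -0.04  0.01] shift after turn  tcp [ 0.5754 -0.2654  0.0586] F [-0.8 -0.7 -0.8] t 61.9 w 0.678
fwd [-0.109  0.004  0.037] down [0.098 0.002 0.291]
```

carry_out(
  plan=[
    [0,0,0,-0.109,0,0.037,0.1],
    [0,0,0,0.032,0,0.096,0.1],
    [0,0,0,0.032,0,0.096,0.1],
    [0,0,0,0.032,0,0.096,0.1],
    [0,0,0,0,0,0,0.1],
    [0,0,0,0,0,0,0.1],
  ],
)

```text
time: 62.4
tool_pos: [0.5892, -0.264, 0.0277]
eef_rot: [[-0.948, 0.029, 0.317], [0.026, 1.0, -0.014], [-0.317, -0.005, -0.948]]
ft_force: [0.1, 0.4, -1.0]
grip_width: 0.679
grasp_force: 64.1
```

carry_out(
  plan=[
    [0,0,0,0,0,0,0.75],
    [0,0,0,0,0,0,0.75],
    [0,0,0,0,0,0,0.75],
    [0,0,0,0,0,0,0.75],
    [0,0,0,0,0,-0.2,0.75],
    [0,0,0,0,0,-0.25,0.75],
    [0,0,0,0,0,-0.25,0.75],
    [0,0,0,0,0,-0.1,0.75],
    [0,0,0,0,0,0,-1],
  ],
)

```text
time: 63.15
tool_pos: [0.5644, -0.2641, 0.1068]
eef_rot: [[-0.947, 0.031, 0.321], [0.027, 1.0, -0.017], [-0.322, -0.007, -0.947]]
ft_force: [0.8, -0.7, 0.1]
grip_width: 0.751
grasp_force: 0.0
```

carry_out(
  plan=[
    [0,0.77,0,0,0,0,-1],
    [0,0.77,0,0,0,0,-1],
    [0,0.77,0,0,0,0,-1],
    [0,0.8,0,0,0,0,-1],
    [0,0,0,0.2,0,0,-1],
    [0,0,0,0.2,0,0.1,-1],
    [0,0,0,0,0,0,-1],
    [0,0,0,0,0,0,-1],
  ],
)

```text
time: 63.82
tool_pos: [0.5234, -0.2623, 0.0935]
eef_rot: [[-1.0, 0.03, -0.003], [0.03, 1.0, -0.006], [0.002, -0.006, -1.0]]
ft_force: [0.5, 0.7, 0.4]
grip_width: 0.0
grasp_force: 0.0
```

```bash
python3 - <<'E'
from h import *
col("top");go([.528,-.265,.007],tool(-.03))
E
```

```text
[ 60. 133.] [797.2, 549.2, 217.8, 203.9, 0.2]
[225. 201.] [611.7, 90.3, 62.2, 34.9, 88.8]
[274. 202.] [608.5, -30.2, 59.6, 36.2, 86.0]
[320. 202.] [604.2, -141.8, 62.0, 34.9, 88.8]
[363. 209.] [585.9, -247.3, 27.1, 52.6, 87.7]
turn units [-0.06 -0.01  0.  ] shift after turn [-0.037 -0.027  0.87 ] tcp [ 0.5243 -0.2622  0.094 ] F [ 0.5  0.1 -1.3] t 63.9 w -0.0
```

carry_out(
  plan=[
    [0,0,0,-0.03,0,0.3,-1],
    [0,0,0,0,0,0.3,-1],
    [0,0,0,0,0,0.26,-1],
    [0,0,0,0,0,0,-1],
    [0,0,0,-0.08,0,0,-1],
    [0,0,0,-0.08,0,0,-1],
    [0,0,0,-0.04,0,0,-1],
    [0,0,0,-0.04,0,0,-1],
    [0,0,0,-0.04,0,0,-1],
    [0,0,0,-0.04,0,0,-1],
    [0,0,0,-0.04,0,0,-1],
    [0,0,0,-0.04,0,0,-1],
  ],
)

```text
time: 64.87
tool_pos: [0.5676, -0.2639, 0.0088]
eef_rot: [[-1.0, 0.03, -0.001], [0.03, 1.0, -0.006], [0.0, -0.006, -1.0]]
ft_force: [-0.1, -0.5, 0.3]
grip_width: -0.004
grasp_force: 0.2
```

carry_out(
  plan=[
    [0,0,0,-0.02,0,0,-1],
    [0,0,0,-0.02,0,0,-1],
    [0,0,0,0,0,0,-1],
    [0,0,0,0,0,0,-1],
  ],
)

```text
time: 65.2
tool_pos: [0.5712, -0.2638, 0.0086]
eef_rot: [[-1.0, 0.029, -0.001], [0.029, 1.0, -0.006], [0.001, -0.006, -1.0]]
ft_force: [-0.3, -0.3, -0.2]
grip_width: 0.005
grasp_force: 0.0
```

carry_out(
  plan=[
    [0,0,0,-0.015,0,0,-1],
    [0,0,0,0,0,0,-1],
    [0,0,0,0,0,0,-1],
  ],
)

```text
time: 65.45
tool_pos: [0.5727, -0.2639, 0.0087]
eef_rot: [[-1.0, 0.03, -0.001], [0.03, 1.0, -0.006], [0.0, -0.006, -1.0]]
ft_force: [-0.0, -0.9, -0.7]
grip_width: 0.001
grasp_force: 0.0
```

carry_out(
  plan=[
    [0,0,0,-0.015,0,0,-1],
    [0,0,0,0,0,0,-1],
    [0,0,0,0,0,0,-1],
  ],
)

```text
time: 65.7
tool_pos: [0.5732, -0.264, 0.0085]
eef_rot: [[-1.0, 0.03, -0.003], [0.03, 1.0, -0.006], [0.003, -0.006, -1.0]]
ft_force: [-6.7, 1.5, 4.0]
grip_width: 0.001
grasp_force: 3.8
```

carry_out(
  plan=[
    [0,0,0,-0.01,0,0,-1],
    [0,0,0,0,0,0,-1],
    [0,0,0,0,0,0,-1],
  ],
)

```text
time: 65.95
tool_pos: [0.5733, -0.264, 0.0084]
eef_rot: [[-1.0, 0.03, -0.005], [0.03, 1.0, -0.006], [0.005, -0.006, -1.0]]
ft_force: [-13.1, 2.5, 8.9]
grip_width: 0.002
grasp_force: 7.3
```

carry_out(
  plan=[
    [0,0,0,0.1,0,0,-1],
    [0,0,0,0.2,0,0,-1],
    [0,0,0,0.2,0,-0.3,-1],
    [0,0,0,0.1,0,-0.3,-1],
    [0,0,0,0,0,-0.3,-1],
    [0,0,0,0.1,0.3,-0.3,-1],
    [0,0,0,0.1,0.3,0,-1],
    [0,0,0,0.1,0.3,0,-1],
    [0,0,0,0,0.3,0,-1],
    [0,0,0,0,0.3,0,-1],
    [0,0,0,0,0,0,-1],
    [0,0,0,0,0,0,-1],
  ],
)

```text
time: 66.95
tool_pos: [0.4904, -0.1107, 0.1269]
eef_rot: [[-1.0, 0.026, -0.0], [0.026, 1.0, -0.006], [0.0, -0.006, -1.0]]
ft_force: [0.1, -0.7, 0.0]
grip_width: -0.002
grasp_force: 0.0
```

```bash
python3 - <<'E'
from h import *
col("top");go();a=cams.grab_frame("top")
r=lambda i:i[215:272,85:120].astype(int)
print("lever vs on",abs(r(a)-r(cv2.imread("pics/top0.png"))).mean())
for n,z in(("cup",.085),("cutter",.016),("brush",.01),("offcut",.035)):
  for d in cams.cut_out("top",n)[:1]: print(n,rect("top",d["pixels"],z)[:2])
E
```

```text
[ 60. 133.] [797.2, 549.1, 217.7, 203.9, 0.1]
[442. 205.] [592.6, -443.5, 94.7, 18.5, 1.7]
[225. 201.] [611.7, 90.3, 62.2, 34.9, 88.8]
[274. 202.] [606.6, -29.5, 59.3, 34.9, 88.7]
[371. 202.] [601.4, -267.8, 66.1, 37.5, 86.3]
[434. 273.] [428.3, -411.5, 67.8, 89.4, 88.7]
turn units [0. 0. 0.] shift after turn  tcp [ 0.4903 -0.112   0.1266] F [-0.7 -1.  -0.1] t 67.0 w -0.002
lever vs on 2.6646616541353385
cup [701.2, 286.7]
cutter [772.2, -70.1]
brush [643.8, -442.5]
offcut [428.5, -404.9]
```

carry_out(
  plan=[
    [0,0,0,0.1,0.35,-0.1,-1],
    [0,0,0,0.1,0.35,-0.1,-1],
    [0,0,0,0.1,0.35,-0.1,-1],
    [0,0,0,0,0.35,-0.1,-1],
    [0,0,0,0,0.35,0,-1],
    [0,0,0,0,0.35,0,-1],
    [0,0,0,0,0.35,0,-1],
    [0,0,0,0,0,0,-1],
    [0,0,0,0,0,0,-1],
  ],
)

```text
time: 68.0
tool_pos: [0.4673, 0.1356, 0.1651]
eef_rot: [[-1.0, 0.027, -0.001], [0.027, 1.0, -0.005], [0.001, -0.005, -1.0]]
ft_force: [0.1, 0.0, -0.5]
grip_width: 0.003
grasp_force: 0.0
```

```bash
python3 - <<'E'
from h import *
col("top");go();print(state()["qvel"])
E
```

```text
[ 60. 133.] [797.5, 549.1, 217.3, 203.9, 0.1]
[442. 205.] [592.7, -443.4, 94.7, 18.6, 1.6]
[225. 201.] [611.7, 90.3, 62.2, 34.9, 88.8]
[274. 202.] [606.6, -29.5, 59.3, 34.9, 88.7]
[320. 202.] [604.2, -141.8, 62.0, 34.9, 88.8]
[371. 202.] [601.4, -267.7, 66.1, 37.6, 86.2]
[433. 273.] [428.3, -411.7, 68.3, 89.3, 88.7]
turn units [0. 0. 0.] shift after turn  tcp [0.4674 0.134  0.165 ] F [ 0.2 -0.5 -0. ] t 68.0 w 0.0
[ 3.73402305e-02 -5.05883324e-03  1.20593313e-02  8.44520345e-03
  1.84117816e-03  3.54916180e-05  5.34704319e-03]
```

All four tiles stand, the lever is on, and the plunger is up. Handing in.

```bash
python3 -c "
from bench import bot
print(bot.close_job())"
```

```text
the job is handed in; nothing more can be done
None
```

The job is handed in, with no verdict returned: by the last top-camera checks all four tiles lean against the fence, the lever is on, and the cup, cutter, brush and offcut have not moved. I pressed the plunger to its stop (37 N) and backed off, but did not measure its return. One tile was knocked flat some time after I saw all four standing with the lever off, and I found it only after the lever and plunger steps, so I stood it up again afterwards without redoing those steps.

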